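# Rack the clay-trap strainer plates and shut the caddy

### The arm

A 7-joint arm with a two-finger parallel gripper is mounted at the origin on the work surface. World frame = base frame: x ahead of the robot, y to its left, z up, the work surface at z = 0. Lengths are in m, angles in rad, forces in N, time in s.
With the tool pointing down it reaches from about 0.425 to 0.925 m from the base axis. Payload 6.8 kg.
Tool frame: the origin (TCP) lies between the finger pads; the fingertips stand 11 mm ahead of it and the grasp point (between the pads) lies 8 mm behind it; z points along the fingers, y is the line along which they close (so a half turn about z gives the same grasp; the last joint's range is limited). The gripper opens to 85 mm and grips with 20 to 120 N. Pads are 22 mm wide; open, the fingers measure 114 mm over their backs; the gripper's body (76 mm by 85 mm) begins 54 mm behind the grasp point. The pads swing forward as they close: fully open they stand 13 mm farther back than shut.
Start: joints at [-1.411, 0.477, 0.022, 1.555, -0.011, 1.109, -0.083], TCP at [0.179, 0.651, 0.242] pointing down, gripper open.
Joint ranges: [-2.96, 2.96], [-0.34, 2.1], [-1.41, 1.46], [0.24, 2.44], [-1.37, 4.51], [0.17, 1.92], [-2.96, 2.96]. Speed limits (rad/s): [2.39, 2.39, 3.14, 3.14, 3.14, 3.14, 3.14].

### API

Orientations are given as a rotation vector (axis times angle).
In Python, from bench import r gives the robot as it stands.
- The arm moves only by the tool send_rows, never from a script. Its argument "deltas" is a list of rows, each an object of numbers: "dx", "dy", "dz": the shift along the world's x, y, z in mm; "rx", "ry", "rz": the turn, a rotation vector about the world's x, y, z in degrees. A call has 1 to 5 rows; each row is the pose to reach, as a shift and turn from the pose commanded when the call began; what a row does not reach only later rows make up. A row lasts 1/12 s, in which the tool goes at most 41.7 mm and 7.16 degrees, less where a joint would pass 70% of its speed; a pose out of reach is approached as far as the arm can. A call with a gripper value outside its range is refused whole. "jaw" is the finger opening in mm, from 0 to 85.4, set as the call begins (left out, the last holds). The fingers move at their own pace and stop on an object; "newtons" is the grip in N (left out, the last holds). Time passes only in rows, so rows that repeat a pose let the fingers close. It gives the time, the measured TCP pose, the force, the opening and the grip force at its end, in the units of the state.
- r.get_obs(): the state, without advancing time (a new reading comes with each control period).
- r.grab_frame(name): name is "scene" or "side" or "wrist"; returns a dict with "frame" (420x560x3 uint8, blue, green, red), "z_map" (420x560 float32, m along the optical axis (not along the pixel's ray), 0 where there is no reading), "vertical_fov" (degrees; the focal length in pixels is half the picture's height over the tangent of half this angle, whatever the lens; pixels are square), "cx", "cy" (the principal point, pixels), "distortion" ([k1, k2, p1, p2, k3] as OpenCV has them; the pictures are not rectified), "xyz" and "orientation" of the camera in the world. Camera axes: x right, y down, z forward; pixel columns grow to the right and rows downward; lengths in m; the calibration is good to about 2 mm. A picture is of the moment at which its call begins.
- r.hand_in(): hands the job in; it is judged then, once.
The state is a dict: "clock": time; "joints": joint angles; "qvel": joint speeds; "tau": joint torques, N m; "tcp_pos": TCP position; "orientation": TCP orientation; "contact_force": force on the tool from outside, world axes, zero at the start; "moment": the same for the moment, N m; "grip_width": finger opening in m; "gripper_force": force on a finger pad.
Only numpy, scipy, OpenCV 4.12 (cv2) and the standard library are available. Lean on these libraries where they do the work, as an engineer would, in place of code of your own. Each camera call takes 0.05 s, during which the arm holds its last target. There are 200 camera calls.

### The job

Stand every strainer plate from the drainer upright on edge in a slot of the white caddy, using only slots that are still empty, one plate to a slot, pushed right down, and leave the plates already stored there seated. Once all are in, flip the caddy's lid fully shut, and then set the steel scourer and the rubber bung upright in the shallow dish on top of the shut lid. Do not knock over or shove the green bottle or the funnel.

Things in the scene. Friction and masses are not known exactly. Their poses are not given: they have to be found in the camera images.
- plate1_mid (a point): flat aluminium strainer plate with mesh faces: 12 thick (its x) x 60 wide (its y) x 96 high (its z), 130 g; this point is its centre. Starts in the drainer, on its 12 x 60 edge, leaning 0.26 rad (turned about its y, top towards its +x); its side edges are free to be pinched across the 60 mm width, near the top. None if absent.
- plate2_mid (a point): flat aluminium strainer plate with mesh faces: 12 thick (its x) x 60 wide (its y) x 96 high (its z), 130 g; this point is its centre. Starts in the drainer, on its 12 x 60 edge, leaning 0.26 rad (turned about its y, top towards its +x); its side edges are free to be pinched across the 60 mm width, near the top. None if absent.
- plate3_mid (a point): flat aluminium strainer plate with mesh faces: 12 thick (its x) x 60 wide (its y) x 96 high (its z), 130 g; this point is its centre. Starts in the drainer, on its 12 x 60 edge, leaning 0.26 rad (turned about its y, top towards its +x); its side edges are free to be pinched across the 60 mm width, near the top. None if absent.
- plate4_mid (a point): flat aluminium strainer plate with mesh faces: 12 thick (its x) x 60 wide (its y) x 96 high (its z), 130 g; this point is its centre. Starts in the drainer, on its 12 x 60 edge, leaning 0.26 rad (turned about its y, top towards its +x); its side edges are free to be pinched across the 60 mm width, near the top. None if absent.
- stored1_mid (a point): flat aluminium strainer plate with mesh faces: 12 thick (its x) x 60 wide (its y) x 96 high (its z), 130 g; this point is its centre. If present it stands in the caddy's slot 1 from the start and takes up that slot. None if absent.
- stored2_mid (a point): flat aluminium strainer plate with mesh faces: 12 thick (its x) x 60 wide (its y) x 96 high (its z), 130 g; this point is its centre. If present it stands in the caddy's slot 2 from the start and takes up that slot. None if absent.
- stored3_mid (a point): flat aluminium strainer plate with mesh faces: 12 thick (its x) x 60 wide (its y) x 96 high (its z), 130 g; this point is its centre. If present it stands in the caddy's slot 3 from the start and takes up that slot. None if absent.
- stored4_mid (a point): flat aluminium strainer plate with mesh faces: 12 thick (its x) x 60 wide (its y) x 96 high (its z), 130 g; this point is its centre. If present it stands in the caddy's slot 4 from the start and takes up that slot. None if absent.
- stored5_mid (a point): flat aluminium strainer plate with mesh faces: 12 thick (its x) x 60 wide (its y) x 96 high (its z), 130 g; this point is its centre. If present it stands in the caddy's slot 5 from the start and takes up that slot. None if absent.
- stored6_mid (a point): flat aluminium strainer plate with mesh faces: 12 thick (its x) x 60 wide (its y) x 96 high (its z), 130 g; this point is its centre. If present it stands in the caddy's slot 6 from the start and takes up that slot. None if absent.
- caddy: white plastic caddy, fixed: open box, x -104 to +100, y -41 to +41, 45 high, walls 4, floor 5, with a hinged hood. Origin on the board. +x: hinge side. Six slots along y, centred on y 0 and x 63, 35, 7, -21, -49, -77 (slots 1 to 6), each 15.5 wide, 74 long, between ribs with rounded tops 40 above the board. A seated plate's centre is 53 above the board, its top 101.
- lid (a joint): angle of the caddy's hood-like flip-top: 0 shut, 1.75 rad open at its stop, where it starts or falls to. Free hinge along the caddy's y, hood 0.25 kg; falls open above about 1.15 rad, shut below. Hood 204 x 82 x 69 with side and front walls; its top has a rim 8 tall, 3 thick all round (inside 198 x 76): a dish whose floor is 116 above the board when shut.
- lid_tab (a point): middle of the hood's pull tab, 32 long x 50 wide x 10 thick, standing out from the middle of the hood's front wall. Shut: points to the caddy's -x, at x -120, z 81 in its frame; open: points up. Open, its hinge-ward face can be hooked and drawn towards the caddy's front; the hood's top surface is 35 farther out on that side.
- lid_hinge (a point): on the hinge axis of the hood, mid-width: x +100, z 46 mm in the caddy's frame.
- scourer_mid (a point): stainless steel pot scourer, a rigid bun 56 in diameter and 36 high, lying flat, about 60 g; this point is its centre (half-way up).
- bung_mid (a point): black rubber sink bung, an upright cylinder 42 in diameter (45 at a thin soft-looking bead that is only seen) and 36 high, 60 g; this point is its centre (half-way up).
- drainer: fixed dark steel drainer, 225 (x) x 66 (y), about 80 high; origin on the board below its middle. Four sloping slots, feet at x = 78, 26, -26, -78; each has a back stop reaching 58 up the plate on its +x face and a 24 lip on the other, both 48 wide (the plate is 60).
- bottle: green glass bottle, sealed, 68 in diameter, 220 tall; origin at the centre of its underside. Not to be disturbed.
- funnel: aluminium funnel standing on its wide mouth, 100 in diameter, 105 tall; origin at the centre of its underside. Not to be disturbed.
- scourer: the same scourer's frame: origin at the centre of its underside.
- bung: the same bung's frame: origin at the centre of its underside.
Things that resemble listed ones, but are neither listed nor needed, are in the scene too. What is shaped like the part that bears stored1_mid but pink is not meant.

How it is judged:
On the way, in this order (a step that is already met when the one before it is completed fails the run):
1. all plates stand seated in the caddy's slots while the lid is still open (x of plate1_mid in the frame of caddy between -0.095 and 0.08 m and y of plate1_mid in the frame of caddy between -0.03 and 0.03 m and z of plate1_mid in the frame of caddy between 0.045 and 0.059 m and angle between each of plate1_mid, plate2_mid, plate3_mid, plate4_mid, stored1_mid, stored2_mid, stored3_mid, stored4_mid, stored5_mid, stored6_mid's own z axis and vertical below 0.17 rad and angle between the x axis of each of plate1_mid, plate2_mid, plate3_mid, plate4_mid, stored1_mid, stored2_mid, stored3_mid, stored4_mid, stored5_mid, stored6_mid and the x axis of caddy, either way round below 0.25 rad and x of plate2_mid in the frame of caddy between -0.095 and 0.08 m and y of plate2_mid in the frame of caddy between -0.03 and 0.03 m and z of plate2_mid in the frame of caddy between 0.045 and 0.059 m and x of plate3_mid in the frame of caddy between -0.095 and 0.08 m and y of plate3_mid in the frame of caddy between -0.03 and 0.03 m and z of plate3_mid in the frame of caddy between 0.045 and 0.059 m and x of plate4_mid in the frame of caddy between -0.095 and 0.08 m and y of plate4_mid in the frame of caddy between -0.03 and 0.03 m and z of plate4_mid in the frame of caddy between 0.045 and 0.059 m and x of stored1_mid in the frame of caddy between -0.095 and 0.08 m and y of stored1_mid in the frame of caddy between -0.03 and 0.03 m and z of stored1_mid in the frame of caddy between 0.045 and 0.059 m and x of stored2_mid in the frame of caddy between -0.095 and 0.08 m and y of stored2_mid in the frame of caddy between -0.03 and 0.03 m and z of stored2_mid in the frame of caddy between 0.045 and 0.059 m and x of stored3_mid in the frame of caddy between -0.095 and 0.08 m and y of stored3_mid in the frame of caddy between -0.03 and 0.03 m and z of stored3_mid in the frame of caddy between 0.045 and 0.059 m and x of stored4_mid in the frame of caddy between -0.095 and 0.08 m and y of stored4_mid in the frame of caddy between -0.03 and 0.03 m and z of stored4_mid in the frame of caddy between 0.045 and 0.059 m and x of stored5_mid in the frame of caddy between -0.095 and 0.08 m and y of stored5_mid in the frame of caddy between -0.03 and 0.03 m and z of stored5_mid in the frame of caddy between 0.045 and 0.059 m and x of stored6_mid in the frame of caddy between -0.095 and 0.08 m and y of stored6_mid in the frame of caddy between -0.03 and 0.03 m and z of stored6_mid in the frame of caddy between 0.045 and 0.059 m and value of joint lid above 1 rad), for 0.3 s.
2. the lid is shut over the plates (value of joint lid below 0.05 rad), for 0.3 s.
At the end, for the whole second after the job is handed in: Every plate present sits in a caddy slot: centre 45-59 mm above the caddy's underside, within 0.17 rad of vertical and 0.25 rad of the slot line; lid within 0.05 rad of shut; scourer and bung at rest, flat (0.2 rad) on the lid, centres within its outline (x of plate1_mid in the frame of caddy between -0.095 and 0.08 m and y of plate1_mid in the frame of caddy between -0.03 and 0.03 m and z of plate1_mid in the frame of caddy between 0.045 and 0.059 m and angle between each of plate1_mid, plate2_mid, plate3_mid, plate4_mid, stored1_mid, stored2_mid, stored3_mid, stored4_mid, stored5_mid, stored6_mid's own z axis and vertical below 0.17 rad and angle between the x axis of each of plate1_mid, plate2_mid, plate3_mid, plate4_mid, stored1_mid, stored2_mid, stored3_mid, stored4_mid, stored5_mid, stored6_mid and the x axis of caddy, either way round below 0.25 rad and x of plate2_mid in the frame of caddy between -0.095 and 0.08 m and y of plate2_mid in the frame of caddy between -0.03 and 0.03 m and z of plate2_mid in the frame of caddy between 0.045 and 0.059 m and x of plate3_mid in the frame of caddy between -0.095 and 0.08 m and y of plate3_mid in the frame of caddy between -0.03 and 0.03 m and z of plate3_mid in the frame of caddy between 0.045 and 0.059 m and x of plate4_mid in the frame of caddy between -0.095 and 0.08 m and y of plate4_mid in the frame of caddy between -0.03 and 0.03 m and z of plate4_mid in the frame of caddy between 0.045 and 0.059 m and x of stored1_mid in the frame of caddy between -0.095 and 0.08 m and y of stored1_mid in the frame of caddy between -0.03 and 0.03 m and z of stored1_mid in the frame of caddy between 0.045 and 0.059 m and x of stored2_mid in the frame of caddy between -0.095 and 0.08 m and y of stored2_mid in the frame of caddy between -0.03 and 0.03 m and z of stored2_mid in the frame of caddy between 0.045 and 0.059 m and x of stored3_mid in the frame of caddy between -0.095 and 0.08 m and y of stored3_mid in the frame of caddy between -0.03 and 0.03 m and z of stored3_mid in the frame of caddy between 0.045 and 0.059 m and x of stored4_mid in the frame of caddy between -0.095 and 0.08 m and y of stored4_mid in the frame of caddy between -0.03 and 0.03 m and z of stored4_mid in the frame of caddy between 0.045 and 0.059 m and x of stored5_mid in the frame of caddy between -0.095 and 0.08 m and y of stored5_mid in the frame of caddy between -0.03 and 0.03 m and z of stored5_mid in the frame of caddy between 0.045 and 0.059 m and x of stored6_mid in the frame of caddy between -0.095 and 0.08 m and y of stored6_mid in the frame of caddy between -0.03 and 0.03 m and z of stored6_mid in the frame of caddy between 0.045 and 0.059 m and value of joint lid below 0.05 rad and x of scourer_mid in the frame of caddy between -0.1 and 0.1 m and y of scourer_mid in the frame of caddy between -0.04 and 0.04 m and z of scourer_mid in the frame of caddy between 0.124 and 0.146 m and angle between each of scourer_mid, bung_mid's own z axis and vertical below 0.2 rad and x of bung_mid in the frame of caddy between -0.1 and 0.1 m and y of bung_mid in the frame of caddy between -0.04 and 0.04 m and z of bung_mid in the frame of caddy between 0.124 and 0.146 m and linear speed of each of scourer, bung below 0.02 m/s); the robot touches nothing.
It fails at once if the bottle or funnel is tipped or shoved more than 3 cm (angle between any of bottle, funnel's own z axis and vertical above 0.5 rad or distance of any of bottle, funnel from where it was at the start of the episode above 0.03 m).
Of plate1, plate2, plate3, plate4 only 3 to 4 are there at a start; the rules pass over those that are not, and their reading is None.
Of stored1, stored2, stored3, stored4, stored5, stored6 only 1 to 2 are there at a start; the rules pass over those that are not, and their reading is None.
At some moment in a run one of scourer, bung may be knocked a few centimetres aside while the robot is not near it.
It also fails if it takes over 210 s, if anything falls off the work surface, if the arm or the gripper's body presses on something with over 40 N, if the wrist force passes 120 N, or if a joint passes its speed limit or range.

## Working session

There is one attempt and no reset: what is moved stays moved. The work goes in short steps, Python scripts to look and compute and a tool call to move; the robot and the scene stay as the last step left them, time stands still between calls to the robot, and variables do not carry over. Pictures are saved under pics/ and viewed, at most 14 in all, crops included, and the job is handed in when it is done.

Besides the shell and the picture viewer there is one more tool, called after "Request:" by a JSON object that holds its "method" and its "body", one argument or row to a line. send_rows: Moves the arm, as the interface text tells. Its arguments: {"type":"object","properties":{"deltas":{"type":"array","items":{"type":"object","properties":{"dx":{"type":"number"},"dy":{"type":"number"},"dz":{"type":"number"},"rx":{"type":"number"},"ry":{"type":"number"},"rz":{"type":"number"}}}},"jaw":{"type":"number"},"newtons":{"type":"number"}},"required":["deltas"]}

```bash
mkdir -p pics && cat > h.py <<'E'
import numpy as np, cv2, pickle
from bench import r
from scipy.spatial.transform import Rotation as R
def grab(n):
    f=r.grab_frame(n); pickle.dump(f,open(n+'.pkl','wb')); return f
def load(n): return pickle.load(open(n+'.pkl','rb'))
def cam(f):
    h=f['frame'].shape[0]; fl=h/2/np.tan(np.radians(f['vertical_fov'])/2)
    K=np.array([[fl,0,f['cx']],[0,fl,f['cy']],[0,0,1.]])
    o=np.array(f['orientation'],float)
    M=R.from_rotvec(o).as_matrix() if o.size==3 else o
    return K,np.array(f['distortion'],float),M,np.array(f['xyz'],float)
def rays(f,uv):
    K,d,M,t=cam(f)
    p=cv2.undistortPoints(np.array(uv,float).reshape(-1,1,2),K,d).reshape(-1,2)
    return np.c_[p,np.ones(len(p))]
def onz(f,uv,z):
    K,d,M,t=cam(f); w=rays(f,uv)@M.T
    return t+w*((z-t[2])/w[:,2])[:,None]
def cloud(f):
    h,w=f['z_map'].shape; K,d,M,t=cam(f)
    vv,uu=np.mgrid[0:h,0:w]
    c=rays(f,np.c_[uu.ravel(),vv.ravel()])*f['z_map'].reshape(-1,1)
    return (c@M.T+t).reshape(h,w,3)
def proj(f,P):
    K,d,M,t=cam(f); c=(np.array(P,float).reshape(-1,3)-t)@M
    return cv2.projectPoints(c,np.zeros(3),np.zeros(3),K,d)[0].reshape(-1,2)
E
python3 - <<'E'
from h import *
for n in('scene','side','wrist'):
    f=grab(n); cv2.imwrite(f'pics/{n}0.png',f['frame']); print(n,f['xyz'],f['orientation'],f['vertical_fov'],f['distortion'])
print(r.get_obs())
E
```

```text
scene [1.12300046 0.13235    0.72670815] [-1.63552937 -2.04092949  0.75708597] 52.39750604027806 [-0.12089474  0.          0.          0.          0.        ]
side [ 0.30098516 -0.70651597  0.84452465] [-2.33362038  0.44053914 -0.16161887] 42.31514219123733 [0.05100983 0.         0.         0.         0.        ]
wrist [0.0991266  0.67265968 0.37289929] [2.27951348 1.74020559 0.28215465] 63.45285096521759 [0.02549977 0.         0.         0.         0.        ]
{'clock': 0.15, 'joints': array([-1.41111079,  0.47764237,  0.02233358,  1.55617713, -0.0115102 ,
        1.10927549, -0.08311031]), 'qvel': array([-2.58133090e-05, -1.51664811e-03,  1.18870946e-03, -1.87193672e-03,
        4.38063421e-04, -1.25050999e-04, -3.49303524e-04]), 'tau': array([ 2.31029371e-03, -5.96920180e+01,  1.60983872e+00, -2.81488270e+01,
        1.26239556e-02,  6.55973243e-03,  4.92425769e-06]), 'tcp_pos': array([0.1784848 , 0.650545  , 0.24154716]), 'orientation': array([-4.19343629e-01, -3.11337516e+00,  2.15314321e-03]), 'contact_force': array([0.49735206, 0.84770157, 0.33316305]), 'moment': array([-0.03980105,  0.0210164 ,  0.04784805]), 'gripper_force': 0.0, 'grip_width': 0.08479479960077727}
```

View pics/scene0.png

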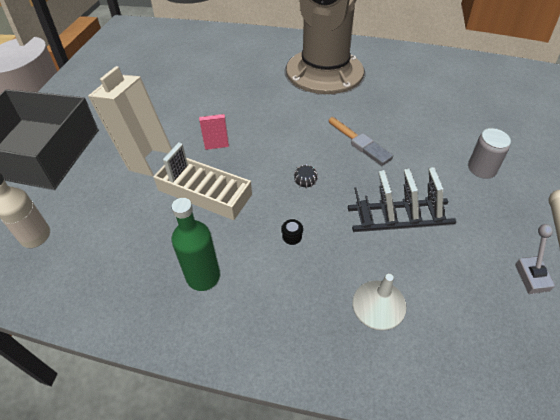

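View pics/side0.png

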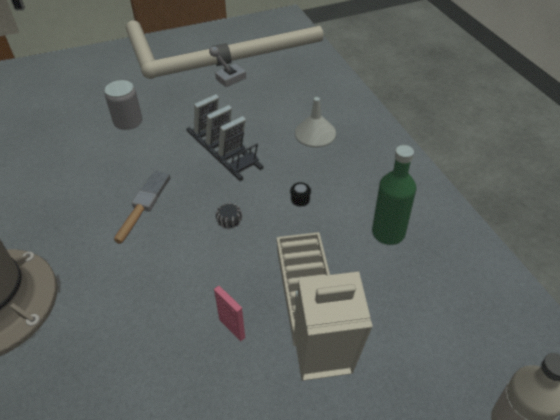

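The scene view shows the caddy at (205,185) with its open hood at (130,120). One grey stored plate is at (175,160), at the hinge end. The drainer is at (400,205) with three plates, tops at (387,180), (410,180) and (435,180). The scourer is at (305,176), the bung at (292,232), the bottle at (195,250) and the funnel at (380,303). The pink plate at (213,132) is the decoy.

```bash
python3 - <<'E'
from h import *
S=load('scene');D=load('side')
for n,f in(('scene',S),('side',D)):
    P=cloud(f); ok=f['z_map']>0; print(n,'valid',ok.mean())
    tab=ok&(abs(P[...,2])<.01); print(' table z',np.median(P[...,2][tab]))
    hsv=cv2.cvtColor(f['frame'],cv2.COLOR_BGR2HSV)
    # components above table
    m=(ok&(P[...,2]>.012)&(P[...,2]<.3)&(P[...,0]>.25)&(P[...,0]<1.05)&(abs(P[...,1])<.6)).astype(np.uint8)
    k,lab,st,c=cv2.connectedComponentsWithStats(m)
    for i in range(1,k):
        if st[i,4]<60: continue
        q=P[lab==i]; print(' ',st[i],q.min(0).round(3),q.max(0).round(3),q.mean(0).round(3))
    # caddy rim
    m=ok&(P[...,2]>.037)&(P[...,2]<.05)&(hsv[...,1]<90)&(hsv[...,2]>110)&(P[...,0]>.35)&(P[...,0]<.75)&(P[...,1]<0.0)&(P[...,1]>-.45)
    print(' rim n',m.sum()); 
    if m.sum()>20:
        q=P[m][:,:2].astype(np.float32); rr=cv2.minAreaRect(q*1000); print(' rect',rr,cv2.boxPoints(rr).round(0).tolist())
a=cv2.resize(S['frame'][120:240,130:270],(560,480),interpolation=cv2.INTER_CUBIC)
cv2.imwrite('pics/caddy.png',a)
b=cv2.resize(S['frame'][150:240,335:465],(650,450),interpolation=cv2.INTER_CUBIC)
cv2.imwrite('pics/drain.png',b)
E
```

```text
scene valid 0.9956930272108844
 table z 0.001579945872506927
  [   88    66   164   223 11267] [ 0.456 -0.411  0.012] [ 0.785 -0.083  0.276] [ 0.585 -0.237  0.113]
  [  18   95   79   93 3020] [ 0.388 -0.6    0.012] [ 0.613 -0.545  0.114] [ 0.52  -0.555  0.066]
  [199 115  29  32 742] [ 0.376 -0.24   0.012] [ 0.41  -0.18   0.099] [ 0.395 -0.209  0.06 ]
  [330 120  63  44 711] [0.25  0.054 0.012] [0.377 0.218 0.026] [0.321 0.15  0.019]
  [ 468  129   43   48 1396] [0.291 0.402 0.012] [0.365 0.473 0.105] [0.344 0.432 0.071]
  [294 164  24  24 417] [0.436 0.001 0.012] [0.488 0.055 0.039] [0.469 0.029 0.031]
  [400 168  24  58 672] [0.471 0.233 0.012] [0.546 0.295 0.12 ] [0.523 0.258 0.067]
  [425 168  21  55 716] [0.454 0.283 0.012] [0.53  0.343 0.12 ] [0.507 0.307 0.067]
  [379 170  20  57 593] [0.49  0.183 0.012] [0.561 0.241 0.119] [0.542 0.21  0.069]
  [   0  173   49   74 2024] [ 0.71  -0.535  0.012] [ 0.777 -0.481  0.19 ] [ 0.751 -0.498  0.091]
  [350 187  26  42 406] [0.503 0.138 0.012] [0.576 0.195 0.08 ] [0.547 0.168 0.033]
  [548 190  12  56 363] [0.402 0.575 0.017] [0.54  0.5
[... 1015 characters left out ...]
.25  0.052 0.012] [0.374 0.216 0.025] [0.312 0.141 0.019]
  [290 182  21  22 371] [0.596 0.006 0.012] [0.64  0.051 0.041] [0.615 0.023 0.032]
  [215 203  27  26 513] [0.433 0.    0.013] [0.485 0.051 0.039] [0.457 0.019 0.03 ]
  [ 276  233   97  148 9359] [ 0.452 -0.41   0.012] [ 0.601 -0.084  0.275] [ 0.508 -0.31   0.148]
  [214 286  31  53 883] [ 0.373 -0.242  0.012] [ 0.406 -0.183  0.1  ] [ 0.388 -0.219  0.066]
  [ 492  352   68   68 3266] [ 0.703 -0.554  0.012] [ 0.755 -0.485  0.194] [ 0.721 -0.522  0.127]
 rim n 1232
 rect ((530.6985473632812, -228.5896453857422), (283.2193603515625, 82.20234680175781), 77.0060806274414) [[459.0, -357.0], [539.0, -376.0], [603.0, -100.0], [522.0, -81.0]]
```

View pics/caddy.png

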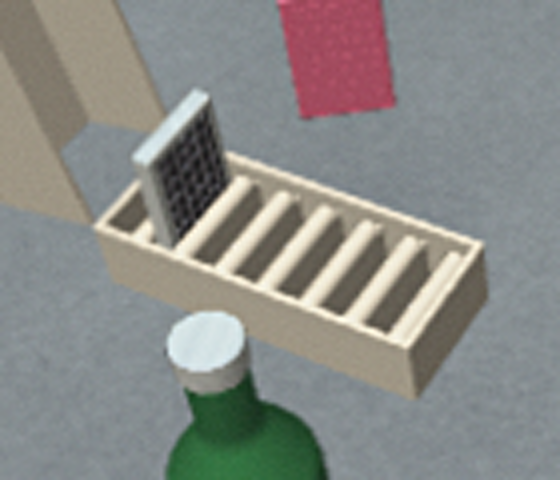

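View pics/drain.png

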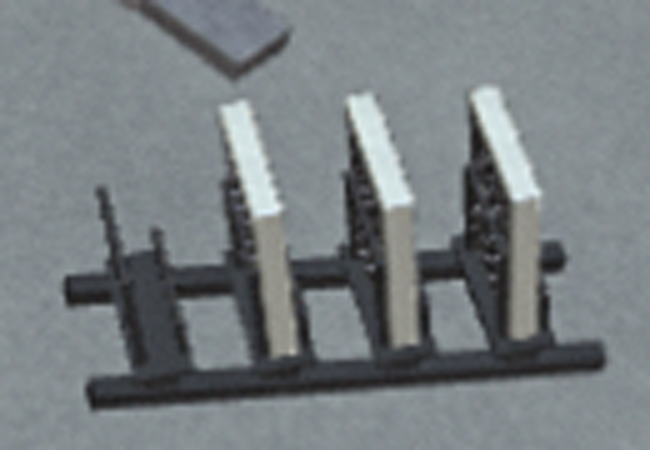

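The crop shows seven ribs, so six slots. The stored grey mesh plate at crop (180,165) sits between the first two ribs at the hinge, which is slot 1, and slots 2–6 are empty. The drainer crop shows three plates with tops at (245,155), (380,150) and (505,145). They lean left, towards the empty slot, so the drainer's +x points left.

```bash
python3 - <<'E'
from h import *
for n in('scene','side'):
    f=load(n); P=cloud(f); P[...,2]-=.0014; hsv=cv2.cvtColor(f['frame'],cv2.COLOR_BGR2HSV); ok=f['z_map']>0
    print(n)
    box=ok&(P[...,0]>.44)&(P[...,0]<.6)&(P[...,1]>.13)&(P[...,1]<.36)
    zz=P[...,2]
    m=(box&(zz>.1115)&(hsv[...,2]>140)).astype(np.uint8)
    k,lab,st,c=cv2.connectedComponentsWithStats(m)
    for i in range(1,k):
        if st[i,4]<15: continue
        q=P[lab==i]; rr=cv2.minAreaRect((q[:,:2]*1000).astype(np.float32)); print(' plate',st[i,4],np.round(rr[0],1),np.round(rr[1],1),round(rr[2],1),'z',np.percentile(q[:,2],[5,50,95]).round(4))
    a=np.radians(-70.);
    # stored top
    m=ok&(zz>.093)&(zz<.106)&(P[...,0]>.44)&(P[...,0]<.6)&(P[...,1]>-.275)&(P[...,1]<-.22)
    q=P[m]; 
    if len(q)>10:
        rr=cv2.minAreaRect((q[:,:2]*1000).astype(np.float32)); print(' stored',len(q),np.round(rr[0],1),np.round(rr[1],1),round(rr[2],1),np.percentile(q[:,2],[5,50,95]).round(4))
    m=ok&(zz>.041)&(zz<.048)&(P[...,0]>.42)&(P[...,0]<.65)&(P[...,1]>-.235)&(P[...,1]<-.06)&(hsv[...,2]>90)
    q=P[m]; rr=cv2.minAreaRect((q[:,:2]*1000).astype(np.float32)); print(' rim',len(q),np.round(rr[0],1),np.round(rr[1],1),round(rr[2],1),cv2.boxPoints(rr).round(1).tolist())
    # long side lines: extreme points across per slice
    for lo,hi,nm in((.436,.49,'scourer'),(.6,.65,'bung')):
        m=ok&(zz>.02)&(zz<.045)&(P[...,0]>lo-.01)&(P[...,0]<hi+.01)&(P[...,1]>-.02)&(P[...,1]<.08)
        q=P[m]; (cx,cy),rad=cv2.minEnclosingCircle((q[:,:2]*1000).astype(np.float32)); print(' ',nm,round(cx,1),round(cy,1),round(rad,1),q[:,2].max().round(4))
    m=ok&(zz>.2)&(P[...,1]<-.2)&(P[...,0]<.7)
    q=P[m];print(' hood z',q[:,2].max().round(3),q[q[:,2]>.262].mean(0).round(3),q[q[:,2]>.262].min(0).round(3),q[q[:,2]>.262].max(0).round(3))
E
```

```text
scene
 plate 147 [515.5 245.7] [62.5 11.8] 17.3 z [0.1125 0.1149 0.1171]
 plate 133 [501.  294.9] [60.4 11.8] 16.0 z [0.112  0.1146 0.1171]
 plate 138 [531.2 195.1] [59.6 11.7] 17.2 z [0.1123 0.1152 0.1169]
 stored 152 [ 526.1 -253.9] [13.3 59.6] 76.7 [0.0944 0.1003 0.1028]
 rim 488 [ 546.2 -167.5] [157.2  84.2] 75.9 [[486.20001220703125, -233.5], [567.9000244140625, -254.0], [606.2000122070312, -101.5999984741211], [524.5999755859375, -81.0]]
  scourer 461.2 27.1 27.2 0.0374
  bung 621.5 29.8 22.7 0.0397
 hood z 0.274 [ 0.504 -0.362  0.269] [ 0.477 -0.373  0.262] [ 0.527 -0.354  0.274]
side
 plate 65 [499.4 294.6] [52.1 11.3] 16.7 z [0.1124 0.115  0.1175]
 plate 67 [515.1 245.7] [53.4 11.6] 14.4 z [0.1124 0.1143 0.1163]
 plate 70 [530.7 195.7] [56.7 10.2] 19.3 z [0.1119 0.1141 0.1165]
 stored 13 [ 494.7 -247.4] [10.9  1.6] 67.8 [0.0958 0.1004 0.1019]
 rim 444 [ 544.8 -167.1] [157.2  82.3] 76.9 [[486.8999938964844, -234.39999389648438], [567.0, -253.0], [602.5999755859375, -99.9000015258789], [522.5, -81.30000305175781]]
  scourer 458.7 24.6 27.1 0.0371
  bung 617.1 28.7 23.3 0.0393
 hood z 0.274 [ 0.499 -0.366  0.269] [ 0.474 -0.374  0.262] [ 0.524 -0.355  0.274]
```

Request:
{"method": "send_rows", "body": {
  "deltas": [
    {"dx": 22,"dy": -25,"rz": -5.75},
    {"dx": 44,"dy": -50,"rz": -11.5},
    {"dx": 66,"dy": -75,"rz": -17.25},
    {"dx": 88,"dy": -100,"rz": -23},
    {"dx": 109,"dy": -123,"rz": -28.75}
  ],
  "jaw": 85
}}

```text
$.deltas[0]: bad value
```

Request:
{"method": "send_rows", "body": {
  "deltas": [
    {"dx": 22,"dy": -25,"rz": -5.75},
    {"dx": 44,"dy": -50,"rz": -11.5},
    {"dx": 66,"dy": -75,"rz": -17.25},
    {"dx": 88,"dy": -100,"rz": -23},
    {"dx": 109,"dy": -123,"rz": -28.75}
  ]
}}

```text
$.deltas[0]: bad value
```

Request:
{"method": "send_rows", "body": {
  "deltas": [
    {"dx": 25,"dy": -28,"dz": -15,"rx": 3.3,"ry": 1},
    {"dx": 50,"dy": -56,"dz": -30,"rx": 6.6,"ry": 2},
    {"dx": 80,"dy": -90,"dz": -50,"rx": 10.5,"ry": 3.2},
    {"dx": 108,"dy": -124,"dz": -70,"rx": 14.2,"ry": 4.4},
    {"dx": 108,"dy": -124,"dz": -70,"rx": 14.2,"ry": 4.4}
  ]
}}

```text
$.deltas[0]: bad value
```

```bash
cat >> h.py <<'E'
def tool():
    o=r.get_obs(); M=R.from_rotvec(o['orientation']).as_matrix(); p=o['tcp_pos']*1000
    print('t',round(o['clock'],2),'tcp',p.round(1),'xang',np.degrees(np.arctan2(M[1,0],M[0,0])).round(2),'z',M[:,2].round(3),'F',o['contact_force'].round(1),'w',round(o['grip_width']*1000,1),'gf',round(o['gripper_force'],1),'q',o['joints'].round(2)); return p,M,o
E
python3 - <<'E'
from h import *
p,M,o=tool()
f=grab('wrist'); cv2.imwrite('pics/w1.png',f['frame'])
P=cloud(f)*1000; hsv=cv2.cvtColor(f['frame'],cv2.COLOR_BGR2HSV)
m=((P[...,2]>108)&(P[...,2]<125)&(hsv[...,2]>120)&(f['z_map']>0)).astype(np.uint8)
k,lab,st,c=cv2.connectedComponentsWithStats(m)
for i in range(1,k):
    if st[i,4]<100: continue
    q=P[lab==i]; rr=cv2.minAreaRect(q[:,:2].astype(np.float32)); print(st[i],np.round(rr[0],1),np.round(rr[1],1),round(rr[2],1),np.percentile(q[:,2],[5,50,95]).round(1))
E
```

```text
t 0.15 tcp [178.5 650.5 241.5] xang 164.66 z [-0.    -0.001 -1.   ] F [0.5 0.8 0.3] w 84.8 gf 0.0 q [-1.41  0.48  0.02  1.56 -0.01  1.11 -0.08]
```

View pics/w1.png

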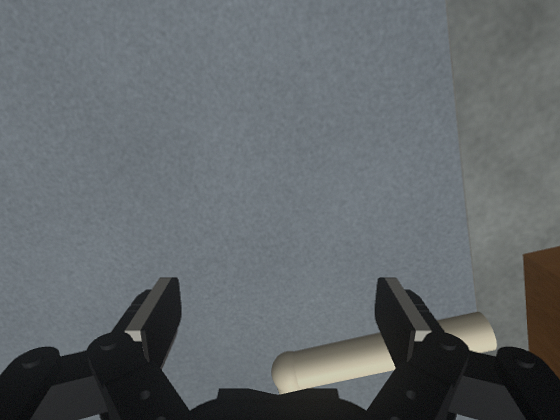

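The move was refused, so all six keys are probably needed in each row. The wrist view shows the open fingers at (155,310) and (400,310) over bare board.

Request:
{"method": "send_rows", "body": {
  "deltas": [
    {"dx": 22,"dy": -25,"dz": 0,"rx": 0,"ry": 0,"rz": -5.75},
    {"dx": 44,"dy": -50,"dz": 0,"rx": 0,"ry": 0,"rz": -11.5},
    {"dx": 66,"dy": -75,"dz": 0,"rx": 0,"ry": 0,"rz": -17.25},
    {"dx": 88,"dy": -100,"dz": 0,"rx": 0,"ry": 0,"rz": -23},
    {"dx": 109,"dy": -123,"dz": 0,"rx": 0,"ry": 0,"rz": -28.75}
  ],
  "jaw": 85
}}

```text
clock: 0.62
tcp_pos: [0.2887, 0.5262, 0.2422]
orientation: [1.187, 2.909, -0.001]
contact_force: [0.7, 0.6, 0.2]
grip_width: 0.0849
gripper_force: 0.0
```

Request:
{"method": "send_rows", "body": {
  "deltas": [
    {"dx": 22,"dy": -25,"dz": 0,"rx": 0,"ry": 0,"rz": -5.75},
    {"dx": 44,"dy": -50,"dz": 0,"rx": 0,"ry": 0,"rz": -11.5},
    {"dx": 66,"dy": -75,"dz": 0,"rx": 0,"ry": 0,"rz": -17.25},
    {"dx": 88,"dy": -100,"dz": 0,"rx": 0,"ry": 0,"rz": -23},
    {"dx": 109,"dy": -123,"dz": 0,"rx": 0,"ry": 0,"rz": -28.75}
  ]
}}

```text
clock: 1.03
tcp_pos: [0.3976, 0.4031, 0.2424]
orientation: [1.872, 2.523, -0.0]
contact_force: [0.6, 0.2, 0.0]
grip_width: 0.0848
gripper_force: 0.0
```

Request:
{"method": "send_rows", "body": {
  "deltas": [
    {"dx": 25,"dy": -28,"dz": -15,"rx": 3.3,"ry": 1,"rz": 0},
    {"dx": 50,"dy": -56,"dz": -30,"rx": 6.6,"ry": 2,"rz": 0},
    {"dx": 80,"dy": -90,"dz": -50,"rx": 10.5,"ry": 3.2,"rz": 0},
    {"dx": 108,"dy": -124,"dz": -70,"rx": 14.2,"ry": 4.4,"rz": 0},
    {"dx": 108,"dy": -124,"dz": -70,"rx": 14.2,"ry": 4.4,"rz": 0}
  ]
}}

```text
clock: 1.45
tcp_pos: [0.5094, 0.2699, 0.1699]
orientation: [-1.755, -2.342, -0.226]
contact_force: [0.9, -1.7, 0.4]
grip_width: 0.085
gripper_force: 0.0
```

```bash
cat > w.py <<'E'
from h import *
import sys
p,M,o=tool()
f=grab('wrist'); cv2.imwrite('pics/%s.png'%sys.argv[1],f['frame'])
P=cloud(f)*1000; hsv=cv2.cvtColor(f['frame'],cv2.COLOR_BGR2HSV)
lo,hi=float(sys.argv[2]),float(sys.argv[3])
m=((P[...,2]>lo)&(P[...,2]<hi)&(hsv[...,2]>120)&(f['z_map']>0)).astype(np.uint8)
k,lab,st,c=cv2.connectedComponentsWithStats(m)
for i in range(1,k):
    if st[i,4]<100: continue
    q=P[lab==i]; rr=cv2.minAreaRect(q[:,:2].astype(np.float32)); print(st[i],np.round(rr[0],1),np.round(rr[1],1),round(rr[2],1),np.percentile(q[:,2],[5,50,95]).round(1))
E
python3 w.py w2 108 125
```

```text
t 1.45 tcp [509.4 269.9 169.9] xang 106.32 z [-0.072  0.244 -0.967] F [ 0.9 -1.7  0.4] w 85.0 gf 0.0 q [-0.68  0.4   0.28  1.91 -0.48  0.86  0.18]
[ 226  210   99   21 1754] [500.3 294.5] [60.  12.1] 15.5 [112.7 114.6 116.1]
[ 227  297   98   17 1546] [515.2 244.8] [59.9 11.5] 17.4 [112.9 114.6 116.1]
[230 380  96  15 925] [530.9 196.2] [59.1 10.7] 17.4 [113.6 115.1 116.3]
```

View pics/w2.png

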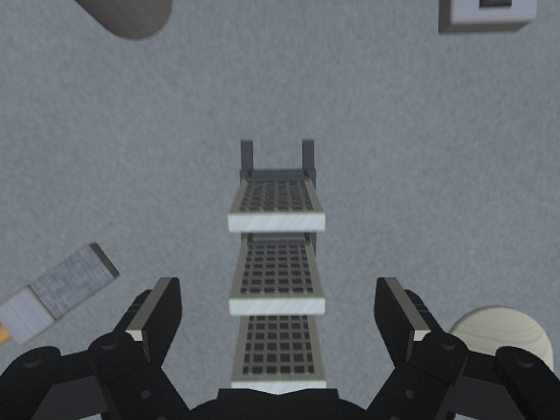

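The wrist view shows all three plates in line with the jaw: tops at (276,220), (277,305) and (278,385), with the jaw centre at about x=278. The heights and the 60×12 top sizes check out. I'll settle before descending.

Request:
{"method": "send_rows", "body": {
  "deltas": [
    {"dx": 0,"dy": 0,"dz": 0,"rx": 0,"ry": 0,"rz": 0},
    {"dx": 0,"dy": 0,"dz": 0,"rx": 0,"ry": 0,"rz": 0}
  ]
}}

```text
clock: 1.67
tcp_pos: [0.5044, 0.2813, 0.1722]
orientation: [-1.736, -2.352, -0.226]
contact_force: [-0.5, 0.9, -0.1]
grip_width: 0.0849
gripper_force: 0.0
```

```bash
python3 -c "
from h import *
tool()"
```

```text
t 1.67 tcp [504.4 281.3 172.2] xang 107.14 z [-0.077  0.245 -0.966] F [-0.5  0.9 -0.1] w 84.9 gf 0.0 q [-0.69  0.4   0.27  1.91 -0.48  0.87  0.17]
```

Request:
{"method": "send_rows", "body": {
  "deltas": [
    {"dx": -2.2,"dy": 7,"dz": -29,"rx": 0,"ry": 0,"rz": 0},
    {"dx": -4.4,"dy": 14,"dz": -58,"rx": 0,"ry": 0,"rz": 0},
    {"dx": -5.8,"dy": 18.5,"dz": -76,"rx": 0,"ry": 0,"rz": 0},
    {"dx": -6.6,"dy": 21.4,"dz": -88,"rx": 0,"ry": 0,"rz": 0},
    {"dx": -6.6,"dy": 21.4,"dz": -88,"rx": 0,"ry": 0,"rz": 0}
  ]
}}

```text
clock: 2.08
tcp_pos: [0.4952, 0.3046, 0.0825]
orientation: [-1.729, -2.355, -0.221]
contact_force: [-0.2, -0.8, 0.2]
grip_width: 0.0848
gripper_force: 0.0
```

Request:
{"method": "send_rows", "body": {
  "deltas": [
    {"dx": 0,"dy": 0,"dz": 0,"rx": 0,"ry": 0,"rz": 0},
    {"dx": 0,"dy": 0,"dz": 0,"rx": 0,"ry": 0,"rz": 0},
    {"dx": 0,"dy": 0,"dz": 0,"rx": 0,"ry": 0,"rz": 0},
    {"dx": 0,"dy": 0,"dz": 0,"rx": 0,"ry": 0,"rz": 0},
    {"dx": 0,"dy": 0,"dz": 0,"rx": 0,"ry": 0,"rz": 0}
  ],
  "jaw": 50,
  "newtons": 50
}}

```text
clock: 2.5
tcp_pos: [0.4989, 0.3029, 0.086]
orientation: [-1.736, -2.353, -0.23]
contact_force: [-2.0, -0.4, 7.1]
grip_width: 0.0594
gripper_force: 54.4
```

```bash
python3 -c "
from h import *
tool()"
```

```text
t 2.5 tcp [498.9 302.9  86. ] xang 107.18 z [-0.074  0.247 -0.966] F [-2.  -0.4  7.1] w 59.4 gf 54.4 q [-0.67  0.52  0.2   1.95 -0.57  0.7   0.25]
```

Request:
{"method": "send_rows", "body": {
  "deltas": [
    {"dx": 2.5,"dy": -7.5,"dz": 29,"rx": 0,"ry": 0,"rz": 0},
    {"dx": 5,"dy": -15,"dz": 58,"rx": 0,"ry": 0,"rz": 0},
    {"dx": 6,"dy": -20,"dz": 90,"rx": 0,"ry": 0,"rz": 0},
    {"dx": 6,"dy": -20,"dz": 125,"rx": 0,"ry": 0,"rz": 0},
    {"dx": 6,"dy": -20,"dz": 140,"rx": 0,"ry": 0,"rz": 0}
  ]
}}

```text
clock: 2.92
tcp_pos: [0.5062, 0.282, 0.2293]
orientation: [-1.739, -2.354, -0.235]
contact_force: [1.3, -0.3, -0.5]
grip_width: 0.0591
gripper_force: 55.4
```

Request:
{"method": "send_rows", "body": {
  "deltas": [
    {"dx": 2,"dy": -30,"dz": 0,"rx": -2.8,"ry": -0.9,"rz": 0},
    {"dx": 4,"dy": -65,"dz": 0,"rx": -5.7,"ry": -1.8,"rz": 0},
    {"dx": 6,"dy": -100,"dz": 0,"rx": -8.5,"ry": -2.6,"rz": 0},
    {"dx": 8,"dy": -135,"dz": 0,"rx": -11.4,"ry": -3.5,"rz": 0},
    {"dx": 10,"dy": -170,"dz": 0,"rx": -14.2,"ry": -4.4,"rz": 0}
  ]
}}

```text
clock: 3.33
tcp_pos: [0.5141, 0.1104, 0.2249]
orientation: [1.864, 2.525, -0.001]
contact_force: [0.9, -0.3, -1.4]
grip_width: 0.0593
gripper_force: 55.4
```

Request:
{"method": "send_rows", "body": {
  "deltas": [
    {"dx": 2,"dy": -35,"dz": 0,"rx": 0,"ry": 0,"rz": -6.14},
    {"dx": 4,"dy": -70,"dz": 0,"rx": 0,"ry": 0,"rz": -12.3},
    {"dx": 6,"dy": -105,"dz": 0,"rx": 0,"ry": 0,"rz": -18.4},
    {"dx": 9,"dy": -140,"dz": 0,"rx": 0,"ry": 0,"rz": -24.6},
    {"dx": 12,"dy": -170,"dz": 0,"rx": 0,"ry": 0,"rz": -30.7}
  ]
}}

```text
clock: 3.75
tcp_pos: [0.5255, -0.0606, 0.2249]
orientation: [2.474, 1.935, 0.001]
contact_force: [0.6, -0.0, -1.9]
grip_width: 0.0593
gripper_force: 55.4
```

Request:
{"method": "send_rows", "body": {
  "deltas": [
    {"dx": 3,"dy": -35,"dz": 0,"rx": 0,"ry": 0,"rz": 0},
    {"dx": 6,"dy": -70,"dz": 0,"rx": 0,"ry": 0,"rz": 0},
    {"dx": 9,"dy": -100,"dz": 0,"rx": 0,"ry": 0,"rz": 0},
    {"dx": 12,"dy": -125,"dz": 0,"rx": 0,"ry": 0,"rz": 0},
    {"dx": 12,"dy": -140,"dz": 0,"rx": 0,"ry": 0,"rz": 0}
  ]
}}

```text
clock: 4.17
tcp_pos: [0.5376, -0.2016, 0.2249]
orientation: [2.47, 1.938, -0.0]
contact_force: [0.1, -0.4, -1.9]
grip_width: 0.0592
gripper_force: 55.4
```

Request:
{"method": "send_rows", "body": {
  "deltas": [
    {"dx": 0,"dy": 0,"dz": 0,"rx": 0,"ry": 0,"rz": 0},
    {"dx": 0,"dy": 0,"dz": 0,"rx": 0,"ry": 0,"rz": 0}
  ]
}}

```text
clock: 4.33
tcp_pos: [0.5375, -0.1986, 0.2245]
orientation: [2.47, 1.941, 0.0]
contact_force: [0.2, 0.8, -1.9]
grip_width: 0.0592
gripper_force: 55.4
```

```bash
python3 w.py w3 39 50 && python3 -c "
from h import *
f=load('wrist');P=cloud(f)*1000
print(P[60:420:20,278].round(0).tolist())"
```

```text
t 4.33 tcp [ 537.5 -198.6  224.5] xang 76.3 z [ 0. -0. -1.] F [ 0.2  0.8 -1.9] w 59.2 gf 55.4 q [-0.25  0.38  0.64  1.86 -0.26  0.99  0.26]
[ 230   62   97  167 1990] [ 546.5 -165.5] [150.3  82.1] 76.9 [43.6 44.9 46.2]
[240  73  78  13 589] [ 560.9 -105. ] [ 9.6 66.8] 77.3 [39.1 39.8 41.1]
[242 106  74  14 621] [ 554.3 -132.4] [10.3 65.4] 77.3 [39.1 39.8 41.1]
[242 139  74  12 551] [ 547.7 -159.8] [ 9.3 67.3] 77.4 [39.1 40.  41.2]
[243 169  72  11 499] [ 541.2 -186.7] [ 9.8 67.4] 76.4 [39.1 40.  41.2]
[244 198  71  10 483] [ 535.  -214.2] [ 9.4 68.3] 76.8 [39.1 39.9 41.1]
[117 209  46  44 267] [ 396.4 -209.5] [ 3.2 56.3] 23.6 [39.6 45.  49.5]
[246 224  68   5 181] [ 529.6 -238.4] [ 4.3 66.9] 76.4 [39.1 39.8 40.9]
[[565.0, -87.0, 0.0], [560.0, -106.0, 40.0], [556.0, -122.0, 4.0], [552.0, -141.0, 5.0], [548.0, -156.0, 38.0], [542.0, -180.0, 5.0], [537.0, -200.0, 5.0], [535.0, -212.0, 39.0], [529.0, -235.0, 29.0], [539.0, -193.0, 179.0], [539.0, -193.0, 205.0], [539.0, -194.0, 223.0], [539.0, -193.0, 240.0], [539.0, -194.0, 251.0], [537.0, -200.0, 254.0], [498.0, -362.0, 81.0], [497.0, -367.0, 101.0], [540.0, -189.0, 290.0]]
```

View pics/w3.png

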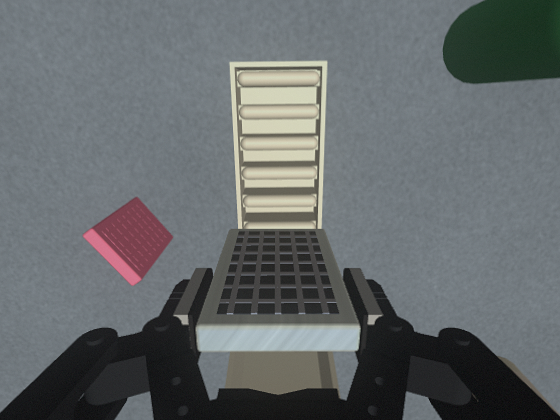

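The wrist view shows the plate held square at (278,280), the ribs at (278, 78/112/144/174/201), and the stored plate hidden behind the held one. Next I'll fit the held plate's face against the ribs.

```bash
cat > fit.py <<'E'
from h import *
# caddy-x of held plate's front face (wrist cloud), and ribs
def fit(f=None):
    f=f or load('wrist'); P=cloud(f)*1000; o=r.get_obs(); t=o['tcp_pos']*1000
    ang=np.radians(76.8); cx=-np.array([np.cos(ang),np.sin(ang)]); cy=np.array([np.sin(ang),-np.cos(ang)])
    Q=P[...,:2]-t[:2]; a=Q@cx; b=Q@cy; z=P[...,2]-t[2]
    m=(abs(a)<16)&(abs(b)<26)&(z>-52)&(z<15)&(f['z_map']>0)
    A=a[m]; Z=z[m]; m2=A<np.percentile(A,30)+2.5
    k=np.polyfit(Z[m2],A[m2],1); print('face a at tip-ish z-60: %.2f at z-20: %.2f slope %.3f'%(np.polyval(k,-60),np.polyval(k,-20),k[0]), 'n',m2.sum())
    m=(P[...,2]>38.5)&(P[...,2]<42)&(abs(b)<25)&(a>-150)&(a<60)&(f['z_map']>0)
    A=np.sort(a[m]); g=np.split(A,np.where(np.diff(A)>4)[0]+1); print('ribs a',[(round((x[0]+x[-1])/2,1),len(x)) for x in g if len(x)>60])
    m=(P[...,2]>43)&(P[...,2]<47)&(a<-10)&(a>-120)&(abs(b)<60)&(f['z_map']>0); print('rim b',b[m].min().round(1),b[m].max().round(1))
    e=(abs(a)<18)&(z>-50)&(z<-22)&(abs(b)<34)&(f['z_map']>0); print('plate b',b[e].min().round(1),b[e].max().round(1))
    print('a unit',cx.round(4),'b unit',cy.round(4),'tcp',t.round(1))
if __name__=='__main__': fit()
E
python3 fit.py
```

```text
face a at tip-ish z-60: -4.01 at z-20: -4.07 slope -0.001 n 7102
ribs a [(np.float64(-94.8), 557), (np.float64(-66.9), 574), (np.float64(-39.1), 500), (np.float64(-11.1), 466), (np.float64(16.9), 426), (np.float64(41.7), 180)]
rim b -39.9 42.2
plate b -30.1 29.1
a unit [-0.2284 -0.9736] b unit [ 0.9736 -0.2284] tcp [ 537.8 -197.2  224.3]
```

Request:
{"method": "send_rows", "body": {
  "deltas": [
    {"dx": 1.3,"dy": -1,"dz": -25,"rx": 0,"ry": 0,"rz": 0.4},
    {"dx": 1.3,"dy": -1,"dz": -60,"rx": 0,"ry": 0,"rz": 0.4},
    {"dx": 1.3,"dy": -1,"dz": -90,"rx": 0,"ry": 0,"rz": 0.4},
    {"dx": 1.3,"dy": -1,"dz": -105,"rx": 0,"ry": 0,"rz": 0.4},
    {"dx": 1.3,"dy": -1,"dz": -105,"rx": 0,"ry": 0,"rz": 0.4}
  ]
}}

```text
clock: 4.8
tcp_pos: [0.5372, -0.1956, 0.1158]
orientation: [-2.454, -1.952, 0.006]
contact_force: [-1.4, 0.4, -1.2]
grip_width: 0.0599
gripper_force: 55.5
```

Request:
{"method": "send_rows", "body": {
  "deltas": [
    {"dx": 0,"dy": 0,"dz": 0,"rx": 0,"ry": 0,"rz": 0},
    {"dx": 0,"dy": 0,"dz": 0,"rx": 0,"ry": 0,"rz": 0},
    {"dx": 0,"dy": 0,"dz": 0,"rx": 0,"ry": 0,"rz": 0}
  ]
}}

```text
clock: 5.05
tcp_pos: [0.5405, -0.1986, 0.121]
orientation: [2.459, 1.952, 0.003]
contact_force: [-0.1, -1.1, -0.4]
grip_width: 0.0591
gripper_force: 55.5
```

```bash
python3 -c "
from h import *
tool();grab('wrist');from fit import fit;fit()"
```

```text
t 5.05 tcp [ 540.5 -198.6  121. ] xang 76.89 z [ 0.003 -0.    -1.   ] F [-0.1 -1.1 -0.4] w 59.1 gf 55.5 q [-0.18  0.51  0.56  1.93 -0.37  0.79  0.36]
face a at tip-ish z-60: -5.62 at z-20: -5.67 slope -0.001 n 7086
ribs a [(np.float64(-97.7), 1307), (np.float64(-67.9), 1170), (np.float64(-39.9), 1026), (np.float64(-12.2), 912)]
rim b -42.7 39.8
plate b -30.1 29.6
a unit [-0.2284 -0.9736] b unit [ 0.9736 -0.2284] tcp [ 540.4 -198.7  120.9]
```

Request:
{"method": "send_rows", "body": {
  "deltas": [
    {"dx": -1.5,"dy": -1.1,"dz": -4,"rx": 0,"ry": 0,"rz": 0},
    {"dx": -1.5,"dy": -1.1,"dz": -8,"rx": 0,"ry": 0,"rz": 0},
    {"dx": -1.5,"dy": -1.1,"dz": -15,"rx": 0,"ry": 0,"rz": 0},
    {"dx": -1.5,"dy": -1.1,"dz": -22,"rx": 0,"ry": 0,"rz": 0},
    {"dx": -1.5,"dy": -1.1,"dz": -28,"rx": 0,"ry": 0,"rz": 0}
  ]
}}

```text
clock: 5.52
tcp_pos: [0.5375, -0.1996, 0.0903]
orientation: [-2.461, -1.952, 0.001]
contact_force: [-0.8, 0.8, -0.5]
grip_width: 0.0596
gripper_force: 55.5
```

Request:
{"method": "send_rows", "body": {
  "deltas": [
    {"dx": 0,"dy": 0,"dz": 0,"rx": 0,"ry": 0,"rz": 0},
    {"dx": 0,"dy": 0,"dz": -5,"rx": 0,"ry": 0,"rz": 0},
    {"dx": 0,"dy": 0,"dz": -11,"rx": 0,"ry": 0,"rz": 0},
    {"dx": 0,"dy": 0,"dz": -17,"rx": 0,"ry": 0,"rz": 0},
    {"dx": 0,"dy": 0,"dz": -17,"rx": 0,"ry": 0,"rz": 0}
  ]
}}

```text
clock: 5.93
tcp_pos: [0.5371, -0.1994, 0.073]
orientation: [-2.46, -1.952, 0.002]
contact_force: [-0.6, -0.1, -1.3]
grip_width: 0.0592
gripper_force: 55.5
```

```bash
python3 -c "
from h import *
tool();f=grab('wrist');P=cloud(f)*1000
m=(P[...,2]>70)&(abs(P[...,0]-538)<40)&(abs(P[...,1]+199)<30);print(np.histogram(P[...,2][m],bins=range(70,130,4)))"
```

```text
t 5.93 tcp [ 537.1 -199.4   73. ] xang 76.86 z [-0.002  0.001 -1.   ] F [-0.6 -0.1 -1.3] w 59.2 gf 55.5 q [-0.14  0.58  0.51  1.96 -0.42  0.71  0.4 ]
(array([ 787,  892, 1043, 1090, 1182, 1277, 1544, 1988, 4763,  306,  579,
        717,  993,  621]), array([ 70,  74,  78,  82,  86,  90,  94,  98, 102, 106, 110, 114, 118,
       122, 126]))
```

Request:
{"method": "send_rows", "body": {
  "deltas": [
    {"dx": 0,"dy": 0,"dz": -2,"rx": 0,"ry": 0,"rz": 0},
    {"dx": 0,"dy": 0,"dz": -3,"rx": 0,"ry": 0,"rz": 0},
    {"dx": 0,"dy": 0,"dz": -3,"rx": 0,"ry": 0,"rz": 0}
  ]
}}

```text
clock: 6.23
tcp_pos: [0.5379, -0.1998, 0.0713]
orientation: [2.461, 1.952, 0.0]
contact_force: [-0.2, -1.1, -0.7]
grip_width: 0.0591
gripper_force: 55.6
```

Request:
{"method": "send_rows", "body": {
  "deltas": [
    {"dx": 0,"dy": 0,"dz": 0,"rx": 0,"ry": 0,"rz": 0},
    {"dx": 0,"dy": 0,"dz": 0,"rx": 0,"ry": 0,"rz": 0},
    {"dx": 0,"dy": 0,"dz": 0,"rx": 0,"ry": 0,"rz": 0},
    {"dx": 0,"dy": 0,"dz": 0,"rx": 0,"ry": 0,"rz": 0},
    {"dx": 0,"dy": 0,"dz": 0,"rx": 0,"ry": 0,"rz": 0}
  ],
  "jaw": 85
}}

```text
clock: 6.65
tcp_pos: [0.5379, -0.1998, 0.0715]
orientation: [2.461, 1.952, 0.0]
contact_force: [-0.6, 0.4, -0.1]
grip_width: 0.0851
gripper_force: 0.0
```

Request:
{"method": "send_rows", "body": {
  "deltas": [
    {"dx": 0,"dy": 0,"dz": 10,"rx": 0,"ry": 0,"rz": 0},
    {"dx": 0,"dy": 0,"dz": 40,"rx": 0,"ry": 0,"rz": 0},
    {"dx": 0,"dy": 0,"dz": 80,"rx": 0,"ry": 0,"rz": 0},
    {"dx": 0,"dy": 0,"dz": 120,"rx": 0,"ry": 0,"rz": 0},
    {"dx": 0,"dy": 0,"dz": 150,"rx": 0,"ry": 0,"rz": 0}
  ]
}}

```text
clock: 7.07
tcp_pos: [0.5382, -0.2005, 0.2251]
orientation: [2.46, 1.95, 0.002]
contact_force: [0.4, 0.9, 0.3]
grip_width: 0.0849
gripper_force: 0.0
```

```bash
python3 w.py w4 96 112; python3 - <<'E'
from h import *
f=grab('scene');P=cloud(f)*1000
m=(P[...,2]>92)&(P[...,2]<120)&(abs(P[...,0]-535)<50)&(P[...,1]>-270)&(P[...,1]<-90)
k,lab,st,c=cv2.connectedComponentsWithStats(m.astype(np.uint8))
for i in range(1,k):
    if st[i,4]>20: q=P[lab==i]; print(st[i,4],q.mean(0).round(1),q.max(0).round(1))
E
```

```text
t 7.07 tcp [ 538.2 -200.5  225.1] xang 76.8 z [ 0.003 -0.001 -1.   ] F [0.4 0.9 0.3] w 84.9 gf 0.0 q [-0.25  0.38  0.64  1.85 -0.27  0.99  0.27]
[ 238  200   76   14 1034] [ 536.7 -200.8] [11.8 59.8] 76.9 [ 99.7 100.9 102.1]
[ 82 227  55  55 448] [ 391.1 -211.7] [11.4 56.8] 22.0 [96.1 96.5 97.3]
[240 264  71  11 751] [ 523.6 -254.3] [10.9 59.3] 76.6 [100.  101.  102.1]
171 [ 528.4 -252.9   99.9] [ 554.5 -241.1  105.3]
189 [ 540.1 -197.8  100.4] [ 568.  -185.9  105.6]
```

Request:
{"method": "send_rows", "body": {
  "deltas": [
    {"dx": -1,"dy": 35,"dz": 0,"rx": 0,"ry": 0,"rz": 6.1},
    {"dx": -2,"dy": 70,"dz": 0,"rx": 0,"ry": 0,"rz": 12.2},
    {"dx": -4,"dy": 105,"dz": 0,"rx": 0,"ry": 0,"rz": 18.3},
    {"dx": -5,"dy": 140,"dz": 0,"rx": 0,"ry": 0,"rz": 24.3},
    {"dx": -6,"dy": 175,"dz": 0,"rx": 0,"ry": 0,"rz": 30.4}
  ]
}}

```text
clock: 7.58
tcp_pos: [0.531, -0.0233, 0.2213]
orientation: [-1.857, -2.534, 0.0]
contact_force: [-0.1, 0.1, -0.6]
grip_width: 0.085
gripper_force: 0.0
```

Request:
{"method": "send_rows", "body": {
  "deltas": [
    {"dx": -1,"dy": 35,"dz": 0,"rx": 2.8,"ry": 0.9,"rz": 0},
    {"dx": -2,"dy": 70,"dz": 0,"rx": 5.7,"ry": 1.8,"rz": 0},
    {"dx": -4,"dy": 105,"dz": 0,"rx": 8.5,"ry": 2.6,"rz": 0},
    {"dx": -5,"dy": 140,"dz": 0,"rx": 11.4,"ry": 3.5,"rz": 0},
    {"dx": -6,"dy": 175,"dz": 0,"rx": 14.2,"ry": 4.4,"rz": 0}
  ]
}}

```text
clock: 8.0
tcp_pos: [0.5253, 0.1518, 0.2214]
orientation: [-1.733, -2.352, -0.228]
contact_force: [0.2, 0.2, -0.3]
grip_width: 0.0852
gripper_force: 0.0
```

Request:
{"method": "send_rows", "body": {
  "deltas": [
    {"dx": -3,"dy": 35,"dz": -10,"rx": 0,"ry": 0,"rz": 0},
    {"dx": -5,"dy": 65,"dz": -35,"rx": 0,"ry": 0,"rz": 0},
    {"dx": -6,"dy": 81,"dz": -53,"rx": 0,"ry": 0,"rz": 0},
    {"dx": -6,"dy": 81,"dz": -53,"rx": 0,"ry": 0,"rz": 0},
    {"dx": -6,"dy": 81,"dz": -53,"rx": 0,"ry": 0,"rz": 0}
  ]
}}

```text
clock: 8.42
tcp_pos: [0.5185, 0.2316, 0.1671]
orientation: [-1.731, -2.355, -0.222]
contact_force: [0.3, -0.5, 0.7]
grip_width: 0.085
gripper_force: 0.0
```

Request:
{"method": "send_rows", "body": {
  "deltas": [
    {"dx": 0,"dy": 0,"dz": 0,"rx": 0,"ry": 0,"rz": 0},
    {"dx": 0,"dy": 0,"dz": 0,"rx": 0,"ry": 0,"rz": 0}
  ]
}}

```text
clock: 8.58
tcp_pos: [0.5208, 0.2297, 0.1693]
orientation: [-1.738, -2.354, -0.228]
contact_force: [-0.2, 0.2, 0.2]
grip_width: 0.0851
gripper_force: 0.0
```

```bash
python3 w.py w5 108 125
```

```text
t 8.58 tcp [520.8 229.7 169.3] xang 107.13 z [-0.074  0.245 -0.967] F [-0.2  0.2  0.2] w 85.1 gf 0.0 q [-0.62  0.4   0.3   1.92 -0.49  0.89  0.28]
[ 227  229   99   18 1760] [515.3 244.9] [59.4 11.2] 17.2 [112.9 114.6 116.1]
[ 229  314   97   16 1539] [531.  195.8] [59.5 11.2] 17.5 [113.  114.7 116.2]
```

Request:
{"method": "send_rows", "body": {
  "deltas": [
    {"dx": -2.2,"dy": 7,"dz": -28,"rx": 0,"ry": 0,"rz": 0},
    {"dx": -4.4,"dy": 14,"dz": -56,"rx": 0,"ry": 0,"rz": 0},
    {"dx": -6,"dy": 19,"dz": -74,"rx": 0,"ry": 0,"rz": 0},
    {"dx": -7,"dy": 22.3,"dz": -85,"rx": 0,"ry": 0,"rz": 0},
    {"dx": -7,"dy": 22.3,"dz": -85,"rx": 0,"ry": 0,"rz": 0}
  ]
}}

```text
clock: 9.05
tcp_pos: [0.5117, 0.2532, 0.0818]
orientation: [-1.734, -2.353, -0.223]
contact_force: [0.1, 0.1, 0.8]
grip_width: 0.0851
gripper_force: 0.0
```

Request:
{"method": "send_rows", "body": {
  "deltas": [
    {"dx": 0,"dy": 0,"dz": 0,"rx": 0,"ry": 0,"rz": 0},
    {"dx": 0,"dy": 0,"dz": 0,"rx": 0,"ry": 0,"rz": 0},
    {"dx": 0,"dy": 0,"dz": 0,"rx": 0,"ry": 0,"rz": 0},
    {"dx": 0,"dy": 0,"dz": 0,"rx": 0,"ry": 0,"rz": 0},
    {"dx": 0,"dy": 0,"dz": 0,"rx": 0,"ry": 0,"rz": 0}
  ],
  "jaw": 50,
  "newtons": 50
}}

```text
clock: 9.47
tcp_pos: [0.5141, 0.2531, 0.0849]
orientation: [-1.736, -2.355, -0.23]
contact_force: [-0.7, -3.4, 6.9]
grip_width: 0.0594
gripper_force: 53.7
```

```bash
python3 -c "
from h import *
tool()"
```

```text
t 9.47 tcp [514.1 253.1  84.9] xang 107.23 z [-0.073  0.246 -0.967] F [-0.7 -3.4  6.9] w 59.4 gf 53.7 q [-0.6   0.52  0.23  1.96 -0.58  0.72  0.35]
```

Request:
{"method": "send_rows", "body": {
  "deltas": [
    {"dx": 2.5,"dy": -7.5,"dz": 29,"rx": 0,"ry": 0,"rz": 0},
    {"dx": 5,"dy": -15,"dz": 58,"rx": 0,"ry": 0,"rz": 0},
    {"dx": 6,"dy": -20,"dz": 90,"rx": 0,"ry": 0,"rz": 0},
    {"dx": 6,"dy": -20,"dz": 125,"rx": 0,"ry": 0,"rz": 0},
    {"dx": 6,"dy": -20,"dz": 140,"rx": 0,"ry": 0,"rz": 0}
  ]
}}

```text
clock: 9.88
tcp_pos: [0.521, 0.2332, 0.2284]
orientation: [-1.737, -2.356, -0.235]
contact_force: [1.5, 0.5, -1.5]
grip_width: 0.0592
gripper_force: 54.7
```

Request:
{"method": "send_rows", "body": {
  "deltas": [
    {"dx": 2,"dy": -30,"dz": 0,"rx": -2.8,"ry": -0.9,"rz": 0},
    {"dx": 4,"dy": -65,"dz": 0,"rx": -5.7,"ry": -1.8,"rz": 0},
    {"dx": 6,"dy": -100,"dz": 0,"rx": -8.5,"ry": -2.6,"rz": 0},
    {"dx": 8,"dy": -135,"dz": 0,"rx": -11.4,"ry": -3.5,"rz": 0},
    {"dx": 10,"dy": -170,"dz": 0,"rx": -14.2,"ry": -4.4,"rz": 0}
  ]
}}

```text
clock: 10.3
tcp_pos: [0.5289, 0.0619, 0.2241]
orientation: [1.862, 2.527, -0.001]
contact_force: [-0.3, 0.0, -0.8]
grip_width: 0.059
gripper_force: 54.8
```

Request:
{"method": "send_rows", "body": {
  "deltas": [
    {"dx": 2,"dy": -35,"dz": 0,"rx": 0,"ry": 0,"rz": -6.1},
    {"dx": 4,"dy": -70,"dz": 0,"rx": 0,"ry": 0,"rz": -12.2},
    {"dx": 6,"dy": -105,"dz": 0,"rx": 0,"ry": 0,"rz": -18.3},
    {"dx": 9,"dy": -140,"dz": 0,"rx": 0,"ry": 0,"rz": -24.3},
    {"dx": 12,"dy": -170,"dz": 0,"rx": 0,"ry": 0,"rz": -30.4}
  ]
}}

```text
clock: 10.72
tcp_pos: [0.5405, -0.1091, 0.2241]
orientation: [2.467, 1.944, 0.002]
contact_force: [-0.3, -0.3, -1.7]
grip_width: 0.0593
gripper_force: 54.8
```

Request:
{"method": "send_rows", "body": {
  "deltas": [
    {"dx": 5,"dy": -20,"dz": -20,"rx": 0,"ry": 0,"rz": 0},
    {"dx": 8,"dy": -38,"dz": -45,"rx": 0,"ry": 0,"rz": 0},
    {"dx": 8,"dy": -38,"dz": -75,"rx": 0,"ry": 0,"rz": 0},
    {"dx": 8,"dy": -38,"dz": -95,"rx": 0,"ry": 0,"rz": 0},
    {"dx": 8,"dy": -38,"dz": -103,"rx": 0,"ry": 0,"rz": 0}
  ]
}}

```text
clock: 11.13
tcp_pos: [0.547, -0.1444, 0.1178]
orientation: [-2.46, -1.95, 0.004]
contact_force: [-0.2, -0.3, -1.4]
grip_width: 0.0592
gripper_force: 54.8
```

Request:
{"method": "send_rows", "body": {
  "deltas": [
    {"dx": 0,"dy": 0,"dz": 0,"rx": 0,"ry": 0,"rz": 0},
    {"dx": 0,"dy": 0,"dz": 0,"rx": 0,"ry": 0,"rz": 0},
    {"dx": 0,"dy": 0,"dz": 0,"rx": 0,"ry": 0,"rz": 0},
    {"dx": 0,"dy": 0,"dz": 0,"rx": 0,"ry": 0,"rz": 0}
  ]
}}

```text
clock: 11.47
tcp_pos: [0.55, -0.1445, 0.1219]
orientation: [2.459, 1.952, 0.004]
contact_force: [0.2, -0.2, -1.0]
grip_width: 0.0594
gripper_force: 54.8
```

```bash
python3 -c "
from h import *
tool();grab('wrist');from fit import fit;fit()"
```

```text
t 11.47 tcp [ 550.  -144.5  121.9] xang 76.88 z [ 0.003 -0.    -1.   ] F [ 0.2 -0.2 -1. ] w 59.4 gf 54.8 q [-0.28  0.5   0.55  1.95 -0.36  0.79  0.25]
face a at tip-ish z-60: -5.89 at z-20: -5.92 slope -0.001 n 7032
ribs a [(np.float64(-53.7), 81), (np.float64(-40.9), 1021), (np.float64(-13.1), 903)]
rim b -39.4 42.8
plate b -30.4 29.7
a unit [-0.2284 -0.9736] b unit [ 0.9736 -0.2284] tcp [ 549.8 -144.4  121.7]
```

Request:
{"method": "send_rows", "body": {
  "deltas": [
    {"dx": 0.8,"dy": -1.1,"dz": -4,"rx": 0,"ry": 0,"rz": 0},
    {"dx": 0.8,"dy": -1.1,"dz": -8,"rx": 0,"ry": 0,"rz": 0},
    {"dx": 0.8,"dy": -1.1,"dz": -15,"rx": 0,"ry": 0,"rz": 0},
    {"dx": 0.8,"dy": -1.1,"dz": -22,"rx": 0,"ry": 0,"rz": 0},
    {"dx": 0.8,"dy": -1.1,"dz": -28,"rx": 0,"ry": 0,"rz": 0}
  ]
}}

```text
clock: 11.93
tcp_pos: [0.5492, -0.1454, 0.0912]
orientation: [-2.46, -1.952, 0.001]
contact_force: [-0.1, -0.7, -1.2]
grip_width: 0.0596
gripper_force: 54.8
```

Request:
{"method": "send_rows", "body": {
  "deltas": [
    {"dx": 0,"dy": 0,"dz": 0,"rx": 0,"ry": 0,"rz": 0},
    {"dx": 0,"dy": 0,"dz": -5,"rx": 0,"ry": 0,"rz": 0},
    {"dx": 0,"dy": 0,"dz": -11,"rx": 0,"ry": 0,"rz": 0},
    {"dx": 0,"dy": 0,"dz": -17,"rx": 0,"ry": 0,"rz": 0},
    {"dx": 0,"dy": 0,"dz": -20,"rx": 0,"ry": 0,"rz": 0}
  ]
}}

```text
clock: 12.35
tcp_pos: [0.5492, -0.1454, 0.0714]
orientation: [-2.46, -1.952, 0.001]
contact_force: [-0.5, -0.9, -1.7]
grip_width: 0.0591
gripper_force: 54.8
```

```bash
python3 -c "
from h import *
tool()"
```

```text
t 12.35 tcp [ 549.2 -145.4   71.4] xang 76.86 z [-0.001  0.    -1.   ] F [-0.5 -0.9 -1.7] w 59.1 gf 54.8 q [-0.23  0.58  0.5   1.97 -0.42  0.7   0.3 ]
```

Seated smoothly. I'll release it, rise and go to the third plate. Its top is at (531,195.8), so the pregrasp is about (536,181,171).

Request:
{"method": "send_rows", "body": {
  "deltas": [
    {"dx": 0,"dy": 0,"dz": -1,"rx": 0,"ry": 0,"rz": 0},
    {"dx": 0,"dy": 0,"dz": -1,"rx": 0,"ry": 0,"rz": 0},
    {"dx": 0,"dy": 0,"dz": 0,"rx": 0,"ry": 0,"rz": 0},
    {"dx": 0,"dy": 0,"dz": 0,"rx": 0,"ry": 0,"rz": 0},
    {"dx": 0,"dy": 0,"dz": 0,"rx": 0,"ry": 0,"rz": 0}
  ],
  "jaw": 85
}}

```text
clock: 12.77
tcp_pos: [0.5499, -0.1456, 0.0727]
orientation: [2.461, 1.952, 0.001]
contact_force: [0.5, 0.6, 0.2]
grip_width: 0.0849
gripper_force: 0.0
```

Request:
{"method": "send_rows", "body": {
  "deltas": [
    {"dx": 0,"dy": 0,"dz": 10,"rx": 0,"ry": 0,"rz": 0},
    {"dx": 0,"dy": 0,"dz": 40,"rx": 0,"ry": 0,"rz": 0},
    {"dx": 0,"dy": 0,"dz": 80,"rx": 0,"ry": 0,"rz": 0},
    {"dx": 0,"dy": 0,"dz": 120,"rx": 0,"ry": 0,"rz": 0},
    {"dx": 0,"dy": 0,"dz": 150,"rx": 0,"ry": 0,"rz": 0}
  ]
}}

```text
clock: 13.18
tcp_pos: [0.5501, -0.1463, 0.2262]
orientation: [2.46, 1.95, 0.003]
contact_force: [0.6, -0.6, -0.1]
grip_width: 0.0851
gripper_force: 0.0
```

Request:
{"method": "send_rows", "body": {
  "deltas": [
    {"dx": -1,"dy": 35,"dz": 0,"rx": 0,"ry": 0,"rz": 6.1},
    {"dx": -2,"dy": 70,"dz": 0,"rx": 0,"ry": 0,"rz": 12.2},
    {"dx": -4,"dy": 105,"dz": 0,"rx": 0,"ry": 0,"rz": 18.3},
    {"dx": -5,"dy": 140,"dz": 0,"rx": 0,"ry": 0,"rz": 24.3},
    {"dx": -6,"dy": 175,"dz": 0,"rx": 0,"ry": 0,"rz": 30.4}
  ]
}}

```text
clock: 13.6
tcp_pos: [0.5433, 0.0308, 0.2235]
orientation: [1.857, 2.533, 0.002]
contact_force: [0.5, -0.7, -0.4]
grip_width: 0.0855
gripper_force: 0.0
```

Request:
{"method": "send_rows", "body": {
  "deltas": [
    {"dx": -1,"dy": 30,"dz": -5,"rx": 2.8,"ry": 0.9,"rz": 0},
    {"dx": -2,"dy": 60,"dz": -10,"rx": 5.7,"ry": 1.8,"rz": 0},
    {"dx": -4,"dy": 90,"dz": -20,"rx": 8.5,"ry": 2.6,"rz": 0},
    {"dx": -6,"dy": 120,"dz": -35,"rx": 11.4,"ry": 3.5,"rz": 0},
    {"dx": -8,"dy": 151,"dz": -51,"rx": 14.2,"ry": 4.4,"rz": 0}
  ]
}}

```text
clock: 14.02
tcp_pos: [0.5362, 0.1817, 0.1725]
orientation: [-1.734, -2.354, -0.232]
contact_force: [-0.5, -0.6, 0.3]
grip_width: 0.0848
gripper_force: 0.0
```

Request:
{"method": "send_rows", "body": {
  "deltas": [
    {"dx": 0,"dy": 0,"dz": 0,"rx": 0,"ry": 0,"rz": 0},
    {"dx": 0,"dy": 0,"dz": 0,"rx": 0,"ry": 0,"rz": 0},
    {"dx": 0,"dy": 0,"dz": 0,"rx": 0,"ry": 0,"rz": 0}
  ]
}}

```text
clock: 14.27
tcp_pos: [0.5361, 0.1794, 0.172]
orientation: [-1.736, -2.355, -0.226]
contact_force: [0.2, -0.4, 0.6]
grip_width: 0.0851
gripper_force: 0.0
```

```bash
python3 w.py w6 108 125; python3 - <<'E'
from h import *
f=grab('scene');P=cloud(f)*1000
m=(P[...,2]>92)&(P[...,2]<120)&(abs(P[...,0]-535)<50)&(P[...,1]>-270)&(P[...,1]<-90)
k,lab,st,c=cv2.connectedComponentsWithStats(m.astype(np.uint8))
for i in range(1,k):
    if st[i,4]>20: q=P[lab==i]; print(st[i,4],q.mean(0).round(1),q.max(0).round(1))
E
```

```text
t 14.27 tcp [536.1 179.4 172. ] xang 107.23 z [-0.075  0.244 -0.967] F [ 0.2 -0.4  0.6] w 85.1 gf 0.0 q [-0.54  0.41  0.32  1.91 -0.49  0.92  0.37]
[ 229  228   98   18 1659] [531.2 195.2] [59.8 11.3] 17.4 [112.8 114.6 116.1]
176 [ 527.8 -252.7   99.7] [ 555.8 -242.4  104.9]
190 [ 540.  -197.6  100.4] [ 567.2 -186.6  106.4]
184 [ 551.2 -144.1  100.2] [ 579.9 -134.   105.5]
```

Request:
{"method": "send_rows", "body": {
  "deltas": [
    {"dx": -2.2,"dy": 7,"dz": -28,"rx": 0,"ry": 0,"rz": 0},
    {"dx": -4.4,"dy": 14.5,"dz": -56,"rx": 0,"ry": 0,"rz": 0},
    {"dx": -6,"dy": 20,"dz": -75,"rx": 0,"ry": 0,"rz": 0},
    {"dx": -6.9,"dy": 23,"dz": -87,"rx": 0,"ry": 0,"rz": 0},
    {"dx": -6.9,"dy": 23,"dz": -87,"rx": 0,"ry": 0,"rz": 0}
  ]
}}

```text
clock: 14.78
tcp_pos: [0.5274, 0.2032, 0.0827]
orientation: [-1.733, -2.354, -0.222]
contact_force: [-0.8, -0.4, 0.3]
grip_width: 0.0849
gripper_force: 0.0
```

Request:
{"method": "send_rows", "body": {
  "deltas": [
    {"dx": 0,"dy": 0,"dz": 0,"rx": 0,"ry": 0,"rz": 0},
    {"dx": 0,"dy": 0,"dz": 0,"rx": 0,"ry": 0,"rz": 0},
    {"dx": 0,"dy": 0,"dz": 0,"rx": 0,"ry": 0,"rz": 0},
    {"dx": 0,"dy": 0,"dz": 0,"rx": 0,"ry": 0,"rz": 0},
    {"dx": 0,"dy": 0,"dz": 0,"rx": 0,"ry": 0,"rz": 0}
  ],
  "jaw": 50,
  "newtons": 50
}}

```text
clock: 15.2
tcp_pos: [0.53, 0.2029, 0.086]
orientation: [-1.736, -2.355, -0.23]
contact_force: [-1.6, -2.0, 7.6]
grip_width: 0.0591
gripper_force: 53.7
```

Request:
{"method": "send_rows", "body": {
  "deltas": [
    {"dx": 2.5,"dy": -7.5,"dz": 29,"rx": 0,"ry": 0,"rz": 0},
    {"dx": 5,"dy": -15,"dz": 58,"rx": 0,"ry": 0,"rz": 0},
    {"dx": 6,"dy": -20,"dz": 90,"rx": 0,"ry": 0,"rz": 0},
    {"dx": 6,"dy": -20,"dz": 125,"rx": 0,"ry": 0,"rz": 0},
    {"dx": 6,"dy": -20,"dz": 140,"rx": 0,"ry": 0,"rz": 0}
  ]
}}

```text
clock: 15.62
tcp_pos: [0.5369, 0.1829, 0.2294]
orientation: [-1.737, -2.356, -0.235]
contact_force: [1.2, 0.1, -0.4]
grip_width: 0.0596
gripper_force: 54.7
```

```bash
python3 -c "
from h import *
tool()"
```

```text
t 15.62 tcp [536.9 182.9 229.4] xang 107.25 z [-0.069  0.247 -0.966] F [ 1.2  0.1 -0.4] w 59.6 gf 54.7 q [-0.57  0.34  0.35  1.86 -0.44  1.02  0.3 ]
```

Request:
{"method": "send_rows", "body": {
  "deltas": [
    {"dx": 2,"dy": -30,"dz": 0,"rx": -2.8,"ry": -0.9,"rz": 0},
    {"dx": 4,"dy": -60,"dz": 0,"rx": -5.7,"ry": -1.8,"rz": 0},
    {"dx": 6,"dy": -90,"dz": 0,"rx": -8.5,"ry": -2.6,"rz": 0},
    {"dx": 8,"dy": -120,"dz": 0,"rx": -11.4,"ry": -3.5,"rz": 0},
    {"dx": 10,"dy": -150,"dz": 0,"rx": -14.2,"ry": -4.4,"rz": 0}
  ]
}}

```text
clock: 16.03
tcp_pos: [0.5448, 0.0319, 0.2251]
orientation: [1.862, 2.527, -0.001]
contact_force: [0.6, -0.3, -1.5]
grip_width: 0.0591
gripper_force: 54.8
```

Request:
{"method": "send_rows", "body": {
  "deltas": [
    {"dx": 2,"dy": -30,"dz": 0,"rx": 0,"ry": 0,"rz": -6.1},
    {"dx": 4,"dy": -60,"dz": 0,"rx": 0,"ry": 0,"rz": -12.2},
    {"dx": 6,"dy": -90,"dz": 0,"rx": 0,"ry": 0,"rz": -18.3},
    {"dx": 8,"dy": -120,"dz": 0,"rx": 0,"ry": 0,"rz": -24.3},
    {"dx": 11,"dy": -151,"dz": 0,"rx": 0,"ry": 0,"rz": -30.4}
  ]
}}

```text
clock: 16.45
tcp_pos: [0.5555, -0.1188, 0.2249]
orientation: [2.466, 1.946, 0.002]
contact_force: [1.1, 0.1, -1.1]
grip_width: 0.0595
gripper_force: 54.8
```

Request:
{"method": "send_rows", "body": {
  "deltas": [
    {"dx": 0,"dy": 0,"dz": -10,"rx": 0,"ry": 0,"rz": 0},
    {"dx": 0,"dy": 0,"dz": -40,"rx": 0,"ry": 0,"rz": 0},
    {"dx": 0,"dy": 0,"dz": -75,"rx": 0,"ry": 0,"rz": 0},
    {"dx": 0,"dy": 0,"dz": -95,"rx": 0,"ry": 0,"rz": 0},
    {"dx": 0,"dy": 0,"dz": -103,"rx": 0,"ry": 0,"rz": 0}
  ]
}}

```text
clock: 16.87
tcp_pos: [0.5537, -0.1169, 0.1185]
orientation: [-2.458, -1.951, 0.005]
contact_force: [-0.9, 0.5, -1.4]
grip_width: 0.0595
gripper_force: 54.8
```

Request:
{"method": "send_rows", "body": {
  "deltas": [
    {"dx": 0,"dy": 0,"dz": 0,"rx": 0,"ry": 0,"rz": 0},
    {"dx": 0,"dy": 0,"dz": 0,"rx": 0,"ry": 0,"rz": 0},
    {"dx": 0,"dy": 0,"dz": 0,"rx": 0,"ry": 0,"rz": 0},
    {"dx": 0,"dy": 0,"dz": 0,"rx": 0,"ry": 0,"rz": 0}
  ]
}}

```text
clock: 17.2
tcp_pos: [0.5569, -0.1178, 0.123]
orientation: [2.46, 1.951, 0.004]
contact_force: [0.1, -0.3, -1.0]
grip_width: 0.0592
gripper_force: 54.8
```

```bash
python3 -c "
from h import *
tool();grab('wrist');from fit import fit;fit()"
```

```text
t 17.2 tcp [ 556.9 -117.8  123. ] xang 76.86 z [ 0.003 -0.    -1.   ] F [ 0.1 -0.3 -1. ] w 59.2 gf 54.8 q [-0.32  0.5   0.55  1.95 -0.36  0.79  0.2 ]
face a at tip-ish z-60: -6.29 at z-20: -6.29 slope 0.000 n 7044
ribs a [(np.float64(-26.1), 118), (np.float64(-14.0), 905)]
rim b -40.1 42.1
plate b -30.1 29.5
a unit [-0.2284 -0.9736] b unit [ 0.9736 -0.2284] tcp [ 556.7 -117.6  122.8]
```

Request:
{"method": "send_rows", "body": {
  "deltas": [
    {"dx": 0.4,"dy": -0.5,"dz": -4,"rx": 0,"ry": 0,"rz": 0},
    {"dx": 0.4,"dy": -0.5,"dz": -8,"rx": 0,"ry": 0,"rz": 0},
    {"dx": 0.4,"dy": -0.5,"dz": -15,"rx": 0,"ry": 0,"rz": 0},
    {"dx": 0.4,"dy": -0.5,"dz": -22,"rx": 0,"ry": 0,"rz": 0},
    {"dx": 0.4,"dy": -0.5,"dz": -28,"rx": 0,"ry": 0,"rz": 0}
  ]
}}

```text
clock: 17.67
tcp_pos: [0.5557, -0.1179, 0.0922]
orientation: [-2.461, -1.952, 0.001]
contact_force: [0.5, 0.4, -1.7]
grip_width: 0.0595
gripper_force: 54.8
```

Request:
{"method": "send_rows", "body": {
  "deltas": [
    {"dx": 0,"dy": 0,"dz": 0,"rx": 0,"ry": 0,"rz": 0},
    {"dx": 0,"dy": 0,"dz": -5,"rx": 0,"ry": 0,"rz": 0},
    {"dx": 0,"dy": 0,"dz": -11,"rx": 0,"ry": 0,"rz": 0},
    {"dx": 0,"dy": 0,"dz": -17,"rx": 0,"ry": 0,"rz": 0},
    {"dx": 0,"dy": 0,"dz": -21,"rx": 0,"ry": 0,"rz": 0}
  ]
}}

```text
clock: 18.08
tcp_pos: [0.5558, -0.118, 0.0715]
orientation: [-2.461, -1.952, 0.001]
contact_force: [-0.1, -0.1, -2.1]
grip_width: 0.0591
gripper_force: 54.8
```

Request:
{"method": "send_rows", "body": {
  "deltas": [
    {"dx": 0,"dy": 0,"dz": -1,"rx": 0,"ry": 0,"rz": 0},
    {"dx": 0,"dy": 0,"dz": -1,"rx": 0,"ry": 0,"rz": 0}
  ]
}}

```text
clock: 18.25
tcp_pos: [0.5559, -0.118, 0.0714]
orientation: [-2.461, -1.952, 0.0]
contact_force: [-2.6, 1.2, 3.0]
grip_width: 0.0595
gripper_force: 55.3
```

```bash
python3 -c "
from h import *
tool()"
```

```text
t 18.25 tcp [ 555.9 -118.    71.4] xang 76.84 z [-0.001  0.001 -1.   ] F [-2.6  1.2  3. ] w 59.5 gf 55.3 q [-0.28  0.58  0.5   1.97 -0.42  0.7   0.25]
```

Request:
{"method": "send_rows", "body": {
  "deltas": [
    {"dx": 0,"dy": 0,"dz": 0,"rx": 0,"ry": 0,"rz": 0},
    {"dx": 0,"dy": 0,"dz": 0,"rx": 0,"ry": 0,"rz": 0},
    {"dx": 0,"dy": 0,"dz": 0,"rx": 0,"ry": 0,"rz": 0},
    {"dx": 0,"dy": 0,"dz": 0,"rx": 0,"ry": 0,"rz": 0},
    {"dx": 0,"dy": 0,"dz": 0,"rx": 0,"ry": 0,"rz": 0}
  ],
  "jaw": 85
}}

```text
clock: 18.67
tcp_pos: [0.5562, -0.1181, 0.0713]
orientation: [2.461, 1.953, 0.0]
contact_force: [0.3, 0.2, -1.0]
grip_width: 0.0849
gripper_force: 0.0
```

Request:
{"method": "send_rows", "body": {
  "deltas": [
    {"dx": 0,"dy": 0,"dz": 10,"rx": 0,"ry": 0,"rz": 0},
    {"dx": 0,"dy": 0,"dz": 40,"rx": 0,"ry": 0,"rz": 0},
    {"dx": 0,"dy": 0,"dz": 80,"rx": 0,"ry": 0,"rz": 0},
    {"dx": 0,"dy": 0,"dz": 120,"rx": 0,"ry": 0,"rz": 0},
    {"dx": 0,"dy": 0,"dz": 150,"rx": 0,"ry": 0,"rz": 0}
  ]
}}

```text
clock: 19.08
tcp_pos: [0.5566, -0.1188, 0.225]
orientation: [2.46, 1.95, 0.003]
contact_force: [0.9, -0.5, -0.8]
grip_width: 0.0853
gripper_force: 0.0
```

Request:
{"method": "send_rows", "body": {
  "deltas": [
    {"dx": 0,"dy": -20,"dz": 35,"rx": 0,"ry": 0,"rz": 0},
    {"dx": -5,"dy": -40,"dz": 70,"rx": 0,"ry": 0,"rz": 0},
    {"dx": -10,"dy": -60,"dz": 100,"rx": 0,"ry": 0,"rz": 0},
    {"dx": -15,"dy": -80,"dz": 105,"rx": 0,"ry": 0,"rz": 0},
    {"dx": -15,"dy": -80,"dz": 105,"rx": 0,"ry": 0,"rz": 0}
  ],
  "jaw": 0
}}

```text
clock: 19.5
tcp_pos: [0.5402, -0.2039, 0.3304]
orientation: [2.463, 1.94, 0.004]
contact_force: [-0.5, -1.1, -1.4]
grip_width: 0.0252
gripper_force: 0.0
```

```bash
python3 w.py w7 95 108; python3 - <<'E'
from h import *
for n in('scene','wrist','side'):
    f=grab(n) if n!='wrist' else load(n);P=cloud(f)*1000; ok=f['z_map']>0
    m=ok&(P[...,2]>240)&(P[...,2]<280)&(P[...,1]<-330)&(P[...,1]>-400)&(P[...,0]>450)&(P[...,0]<560)
    q=P[m]; 
    if len(q)>20: 
        t=q[q[:,2]>q[:,2].max()-8]; rr=cv2.minAreaRect(t[:,:2].astype(np.float32)); print(n,len(q),q[:,2].max().round(1),np.round(rr[0],1),np.round(rr[1],1),round(rr[2],1))
    cv2.imwrite(f'pics/{n}_8.png',f['frame'])
E
```

```text
t 19.5 tcp [ 540.2 -203.9  330.4] xang 76.46 z [ 0.006 -0.003 -1.   ] F [-0.5 -1.1 -1.4] w 25.2 gf 0.0 q [-0.31  0.28  0.71  1.72 -0.19  1.2   0.21]
[241  84  60  14 741] [ 554.7 -117.8] [12.3 59.4] 76.4 [ 99.  100.6 102. ]
[242 114  58  13 707] [ 548.  -145.5] [12.  58.9] 76.4 [ 99.3 100.9 102.2]
[245 168  56  12 657] [ 536.7 -200.5] [12.4 59.9] 76.0 [ 97.6 100.8 102.2]
[128 190  43  45 472] [ 391.  -212.2] [12.1 59.5] 22.7 [95.2 96.2 97.6]
[247 216  53  11 539] [ 524.  -254.1] [11.3 59.2] 77.3 [ 97.  100.9 102.2]
scene 703 275.5 [ 501.3 -361.8] [12.4 50.4] 72.7
wrist 1186 247.8 [ 509.2 -341.5] [65.5 23. ] 0.0
side 1740 275.5 [ 499.4 -365.4] [10.7 50.5] 76.8
```

View pics/w7.png

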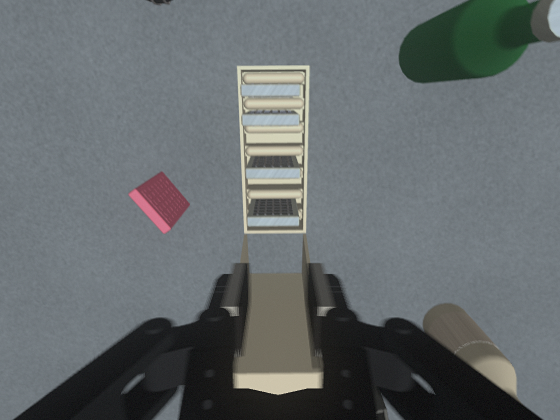

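The wrist view shows the four plates seated, with tops at rows 90, 120, 173 and 221 and all at about 101 mm. The open hood is below at (278,330). Next I'll go over and behind the tab.

Request:
{"method": "send_rows", "body": {
  "deltas": [
    {"dx": -9,"dy": -37,"dz": 0,"rx": 0,"ry": 0,"rz": 0},
    {"dx": -18,"dy": -74,"dz": 0,"rx": 0,"ry": 0,"rz": 0},
    {"dx": -28,"dy": -113,"dz": 0,"rx": 0,"ry": 0,"rz": 0},
    {"dx": -38,"dy": -153,"dz": 0,"rx": 0,"ry": 0,"rz": 0},
    {"dx": -48,"dy": -193,"dz": 0,"rx": 0,"ry": 0,"rz": 0}
  ],
  "jaw": 0
}}

```text
clock: 20.07
tcp_pos: [0.4933, -0.3907, 0.3252]
orientation: [-2.456, -1.955, 0.0]
contact_force: [0.3, 0.8, -0.4]
grip_width: -0.0001
gripper_force: 0.0
```

Request:
{"method": "send_rows", "body": {
  "deltas": [
    {"dx": 0,"dy": 0,"dz": 0,"rx": 0,"ry": 0,"rz": 0},
    {"dx": 0,"dy": 0,"dz": 0,"rx": 0,"ry": 0,"rz": 0},
    {"dx": 0,"dy": 0,"dz": 0,"rx": 0,"ry": 0,"rz": 0}
  ]
}}

```text
clock: 20.32
tcp_pos: [0.4937, -0.3896, 0.3252]
orientation: [-2.458, -1.953, 0.0]
contact_force: [0.7, 0.3, 0.1]
grip_width: -0.0
gripper_force: 0.0
```

```bash
python3 w.py w9 262 282; python3 - <<'E'
from h import *
f=load('wrist');P=cloud(f)*1000
print(P[200:420:15,278].round(0).tolist())
E
```

```text
t 20.32 tcp [ 493.7 -389.6  325.2] xang 76.92 z [-0.001  0.002 -1.   ] F [0.7 0.3 0.1] w -0.0 gf 0.0 q [ 0.04  0.4   0.74  1.61 -0.28  1.24  0.6 ]
[ 236  187   87   22 1782] [ 500.4 -363.8] [11.  49.9] 76.9 [263.6 271.2 272.8]
[[500.0, -363.0, 273.0], [495.0, -385.0, 235.0], [492.0, -396.0, 233.0], [465.0, -510.0, 1.0], [460.0, -534.0, 0.0], [496.0, -378.0, 330.0], [496.0, -379.0, 340.0], [496.0, -379.0, 351.0], [495.0, -385.0, 351.0], [493.0, -392.0, 350.0], [492.0, -397.0, 352.0], [417.0, -718.0, 6.0], [410.0, -749.0, 5.0], [496.0, -380.0, 389.0], [496.0, -379.0, 394.0]]
```

View pics/w9.png

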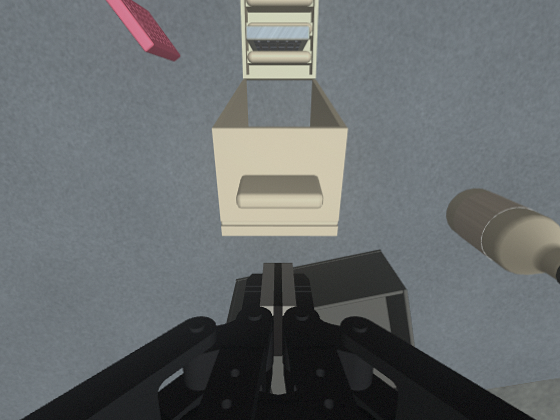

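The wrist view shows the tab at (280,192) with its back edge at row 208. The closed fingertip is at (278,265), behind it and centred. Next I'll lower and draw it towards the front.

Request:
{"method": "send_rows", "body": {
  "deltas": [
    {"dx": 0,"dy": 0,"dz": -20,"rx": 0,"ry": 0,"rz": 0},
    {"dx": 0,"dy": 0,"dz": -40,"rx": 0,"ry": 0,"rz": 0},
    {"dx": 0,"dy": 0,"dz": -57,"rx": 0,"ry": 0,"rz": 0},
    {"dx": 0,"dy": 0,"dz": -57,"rx": 0,"ry": 0,"rz": 0},
    {"dx": 0,"dy": 0,"dz": -57,"rx": 0,"ry": 0,"rz": 0}
  ]
}}

```text
clock: 20.78
tcp_pos: [0.494, -0.3888, 0.2686]
orientation: [-2.456, -1.955, 0.0]
contact_force: [-0.0, -0.8, -0.3]
grip_width: -0.0001
gripper_force: 0.0
```

Request:
{"method": "send_rows", "body": {
  "deltas": [
    {"dx": 2.3,"dy": 10,"dz": 0,"rx": 0,"ry": 0,"rz": 0},
    {"dx": 4.6,"dy": 20,"dz": 0,"rx": 0,"ry": 0,"rz": 0},
    {"dx": 7,"dy": 30,"dz": 0,"rx": 0,"ry": 0,"rz": 0},
    {"dx": 10.5,"dy": 45,"dz": 0,"rx": 0,"ry": 0,"rz": 0},
    {"dx": 14,"dy": 60,"dz": 0,"rx": 0,"ry": 0,"rz": 0}
  ]
}}

```text
clock: 21.2
tcp_pos: [0.5078, -0.3298, 0.2703]
orientation: [2.46, 1.952, 0.002]
contact_force: [0.2, -1.3, 0.4]
grip_width: 0.0002
gripper_force: 0.4
```

```bash
python3 - <<'E'
from h import *
tool()
f=grab('side');P=cloud(f)*1000
m=(f['z_map']>0)&(P[...,2]>200)&(P[...,0]>440)&(P[...,0]<570)&(P[...,1]<-200)&(P[...,2]<300)
q=P[m];print(len(q)); print([ (z,q[(q[:,2]>z)&(q[:,2]<z+8)].mean(0).round(0).tolist()) for z in range(200,292,12) if ((q[:,2]>z)&(q[:,2]<z+8)).any()])
E
```

```text
t 21.2 tcp [ 507.8 -329.8  270.3] xang 76.88 z [ 0.002 -0.    -1.   ] F [ 0.2 -1.3  0.4] w 0.2 gf 0.4 q [-0.06  0.4   0.72  1.73 -0.29  1.11  0.52]
3590
[(200, [500.0, -347.0, 204.0]), (212, [500.0, -346.0, 216.0]), (224, [501.0, -346.0, 228.0]), (236, [498.0, -343.0, 239.0]), (248, [504.0, -333.0, 253.0]), (260, [501.0, -324.0, 264.0]), (272, [504.0, -334.0, 276.0]), (284, [504.0, -338.0, 288.0])]
```

Request:
{"method": "send_rows", "body": {
  "deltas": [
    {"dx": 3,"dy": 13,"dz": 0,"rx": 0,"ry": 0,"rz": 0},
    {"dx": 6,"dy": 26,"dz": 0,"rx": 0,"ry": 0,"rz": 0},
    {"dx": 9,"dy": 39,"dz": 0,"rx": 0,"ry": 0,"rz": 0},
    {"dx": 12,"dy": 52,"dz": 0,"rx": 0,"ry": 0,"rz": 0},
    {"dx": 15,"dy": 65,"dz": 0,"rx": 0,"ry": 0,"rz": 0}
  ]
}}

```text
clock: 21.67
tcp_pos: [0.5226, -0.2647, 0.2699]
orientation: [2.46, 1.954, 0.001]
contact_force: [-0.2, -0.2, -0.1]
grip_width: 0.0001
gripper_force: 0.1
```

Request:
{"method": "send_rows", "body": {
  "deltas": [
    {"dx": 2,"dy": 9,"dz": 0,"rx": 0,"ry": 0,"rz": 0},
    {"dx": 4,"dy": 18,"dz": 0,"rx": 0,"ry": 0,"rz": 0},
    {"dx": 6,"dy": 27,"dz": 0,"rx": 0,"ry": 0,"rz": 0},
    {"dx": 8.5,"dy": 36,"dz": 0,"rx": 0,"ry": 0,"rz": 0},
    {"dx": 10.5,"dy": 45,"dz": 0,"rx": 0,"ry": 0,"rz": 0}
  ]
}}

```text
clock: 22.08
tcp_pos: [0.5328, -0.2204, 0.2694]
orientation: [2.461, 1.952, 0.0]
contact_force: [-0.2, -0.1, -0.6]
grip_width: -0.0001
gripper_force: 0.0
```

```bash
cat > lid.py <<'E'
from h import *
tool()
f=grab('scene');P=cloud(f)*1000
h=cv2.cvtColor(f['frame'],cv2.COLOR_BGR2HSV)
O=np.array([539.6,-193.3]);cx=np.array([-.2284,-.9736]);cy=np.array([.9736,-.2284])
Q=P[...,:2]-O;a=Q@cx;b=Q@cy;z=P[...,2]
m=(f['z_map']>0)&(abs(b)<25)&(a>-150)&(a<150)&(h[...,2]>80)
for x in range(-140,140,20):
    s=m&(abs(a-x)<10); 
    if s.sum()>5: print(x,np.percentile(z[s],[5,50,95]).round(0),s.sum())
E
python3 lid.py
```

```text
t 22.08 tcp [ 532.8 -220.4  269.4] xang 76.84 z [ 0. -0. -1.] F [-0.2 -0.1 -0.6] w -0.1 gf 0.0 q [-0.27  0.34  0.71  1.8  -0.25  1.09  0.3 ]
-140 [-0.  2.  4.] 160
-120 [-1.  2.  4.] 165
-100 [ 1. 30. 47.] 325
-80 [ 40. 101. 104.] 198
-60 [ 38.  96. 104.] 132
-40 [ 41. 102. 104.] 66
-20 [16. 33. 42.] 92
0 [ 41. 228. 441.] 683
20 [103. 243. 298.] 289
40 [ 21. 246. 257.] 268
60 [ 40. 102. 261.] 241
80 [39. 41. 43.] 7
100 [23. 36. 47.] 66
120 [-0.  2.  3.] 8
```

Request:
{"method": "send_rows", "body": {
  "deltas": [
    {"dx": 3,"dy": 13,"dz": 0,"rx": 0,"ry": 0,"rz": 0},
    {"dx": 6,"dy": 26,"dz": 0,"rx": 0,"ry": 0,"rz": 0},
    {"dx": 8,"dy": 35,"dz": 0,"rx": 0,"ry": 0,"rz": 0},
    {"dx": 8,"dy": 35,"dz": 0,"rx": 0,"ry": 0,"rz": 0},
    {"dx": 8,"dy": 35,"dz": 0,"rx": 0,"ry": 0,"rz": 0}
  ]
}}

```text
clock: 22.55
tcp_pos: [0.5407, -0.1859, 0.2693]
orientation: [2.46, 1.954, -0.0]
contact_force: [0.6, -0.2, -0.2]
grip_width: 0.0
gripper_force: 0.0
```

Request:
{"method": "send_rows", "body": {
  "deltas": [
    {"dx": 0,"dy": 0,"dz": 0,"rx": 0,"ry": 0,"rz": 0},
    {"dx": 0,"dy": 0,"dz": 0,"rx": 0,"ry": 0,"rz": 0},
    {"dx": 0,"dy": 0,"dz": 0,"rx": 0,"ry": 0,"rz": 0},
    {"dx": 0,"dy": 0,"dz": 0,"rx": 0,"ry": 0,"rz": 0},
    {"dx": 0,"dy": 0,"dz": 0,"rx": 0,"ry": 0,"rz": 0}
  ]
}}

```text
clock: 22.97
tcp_pos: [0.5405, -0.1865, 0.2693]
orientation: [2.462, 1.952, -0.0]
contact_force: [0.3, 1.1, 0.2]
grip_width: -0.0003
gripper_force: 0.0
```

```bash
python3 lid.py; python3 - <<'E'
from h import *
f=grab('side');cv2.imwrite('pics/side9.png',f['frame'])
for n in('scene','side'):
    f=load(n);P=cloud(f)*1000;zz=P[...,2]
    for nm,c,h in(('scourer',(460,26),20),('bung',(619,29),20)):
        m=(f['z_map']>0)&(zz>20)&(zz<48)&(abs(P[...,0]-c[0])<90)&(abs(P[...,1]-c[1])<70)
        k,lab,st,cc=cv2.connectedComponentsWithStats(m.astype(np.uint8))
        for i in range(1,k):
            if st[i,4]>80: q=P[lab==i];(x,y),rad=cv2.minEnclosingCircle(q[:,:2].astype(np.float32));print(n,nm,round(x,1),round(y,1),round(rad,1),q[:,2].max().round(1))
E
```

```text
t 22.97 tcp [ 540.5 -186.5  269.3] xang 76.81 z [ 0. -0. -1.] F [0.3 1.1 0.2] w -0.3 gf 0.0 q [-0.33  0.33  0.7   1.81 -0.24  1.08  0.23]
-140 [-0.  2. 88.] 247
-120 [-0. 85. 89.] 338
-100 [  2.  88. 124.] 546
-80 [116. 118. 119.] 179
-60 [116. 118. 119.] 171
-40 [116. 119. 441.] 260
-20 [116. 118. 439.] 237
0 [116. 118. 120.] 169
20 [116. 118. 120.] 155
40 [116. 118. 120.] 145
60 [115. 117. 119.] 148
80 [115. 117. 119.] 141
100 [116. 120. 126.] 119
120 [-0.  1.  3.] 7
scene scourer 462.7 27.8 26.6 40.3
scene bung 620.7 30.1 23.3 41.7
side scourer 458.3 25.4 27.3 39.6
side bung 616.9 28.2 22.0 40.9
```

View pics/side9.png

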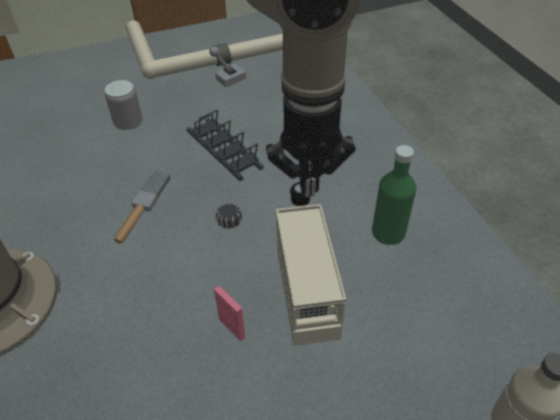

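The side view shows the lid shut and level at (312,255), the scourer at (229,216) and the bung at (302,193), both undisturbed. The dish floor measures about 117 mm, as expected. Next is the scourer, gripped along the caddy's length so the fingers clear the dish rim.

Request:
{"method": "send_rows", "body": {
  "deltas": [
    {"dx": -6,"dy": 15,"dz": 0,"rx": 0,"ry": 0,"rz": 6.6},
    {"dx": -12,"dy": 30,"dz": 0,"rx": 0,"ry": 0,"rz": 13.2},
    {"dx": -18,"dy": 45,"dz": 0,"rx": 0,"ry": 0,"rz": 19.8},
    {"dx": -24,"dy": 60,"dz": 0,"rx": 0,"ry": 0,"rz": 26.4},
    {"dx": -30,"dy": 75,"dz": 0,"rx": 0,"ry": 0,"rz": 33}
  ],
  "jaw": 85
}}

```text
clock: 23.48
tcp_pos: [0.5103, -0.1105, 0.2694]
orientation: [1.798, 2.576, 0.0]
contact_force: [1.0, 0.5, 0.6]
grip_width: 0.0607
gripper_force: 0.0
```

Request:
{"method": "send_rows", "body": {
  "deltas": [
    {"dx": -6,"dy": 15,"dz": 0,"rx": 0,"ry": 0,"rz": 6.6},
    {"dx": -12,"dy": 30,"dz": 0,"rx": 0,"ry": 0,"rz": 13.2},
    {"dx": -18,"dy": 45,"dz": 0,"rx": 0,"ry": 0,"rz": 19.8},
    {"dx": -24,"dy": 60,"dz": 0,"rx": 0,"ry": 0,"rz": 26.4},
    {"dx": -30,"dy": 75,"dz": 0,"rx": 0,"ry": 0,"rz": 33}
  ]
}}

```text
clock: 23.9
tcp_pos: [0.4803, -0.0355, 0.2694]
orientation: [0.992, 2.98, 0.0]
contact_force: [-0.1, 0.1, -0.1]
grip_width: 0.0849
gripper_force: 0.0
```

Request:
{"method": "send_rows", "body": {
  "deltas": [
    {"dx": -5,"dy": 15,"dz": -20,"rx": 0,"ry": 0,"rz": 6},
    {"dx": -10,"dy": 30,"dz": -45,"rx": 0,"ry": 0,"rz": 12},
    {"dx": -15,"dy": 45,"dz": -75,"rx": 0,"ry": 0,"rz": 18},
    {"dx": -20,"dy": 63,"dz": -100,"rx": 0,"ry": 0,"rz": 24},
    {"dx": -20,"dy": 63,"dz": -110,"rx": 0,"ry": 0,"rz": 24}
  ]
}}

```text
clock: 24.32
tcp_pos: [0.4579, 0.0299, 0.1564]
orientation: [-0.345, -3.118, 0.0]
contact_force: [-0.3, 0.8, -0.5]
grip_width: 0.0853
gripper_force: 0.0
```

Request:
{"method": "send_rows", "body": {
  "deltas": [
    {"dx": 0,"dy": 0,"dz": 0,"rx": 0,"ry": 0,"rz": 0},
    {"dx": 0,"dy": 0,"dz": 0,"rx": 0,"ry": 0,"rz": 0},
    {"dx": 0,"dy": 0,"dz": 0,"rx": 0,"ry": 0,"rz": 0}
  ]
}}

```text
clock: 24.57
tcp_pos: [0.4618, 0.0261, 0.1604]
orientation: [0.363, 3.118, 0.0]
contact_force: [0.9, -0.1, 0.2]
grip_width: 0.0852
gripper_force: 0.0
```

```bash
cat > obj.py <<'E'
from h import *
import sys
p,M,o=tool()
f=grab('wrist');cv2.imwrite('pics/%s.png'%sys.argv[1],f['frame'])
P=cloud(f)*1000;zz=P[...,2];Q=P[...,:2]-p[:2]
m=(f['z_map']>0)&(zz>18)&(zz<48)&(np.hypot(Q[...,0],Q[...,1])<90)
k,lab,st,cc=cv2.connectedComponentsWithStats(m.astype(np.uint8))
for i in range(1,k):
    if st[i,4]>150: q=P[lab==i];(x,y),rad=cv2.minEnclosingCircle(q[:,:2].astype(np.float32));t=q[q[:,2]>np.percentile(q[:,2],90)-3];print(st[i],'circle',round(x,1),round(y,1),round(rad,1),'top',t.mean(0).round(1),q[:,2].max().round(1))
E
python3 obj.py w10
```

```text
t 24.57 tcp [461.8  26.1 160.4] xang 166.7 z [ 0.002  0.    -1.   ] F [ 0.9 -0.1  0.2] w 85.2 gf 0.0 q [-0.48  0.24  0.33  2.15 -0.11  0.77  1.26]
[ 246  166   65   66 3159] circle 459.8 27.2 27.4 top [459.4  27.5  33.9] 37.2
```

View pics/w10.png

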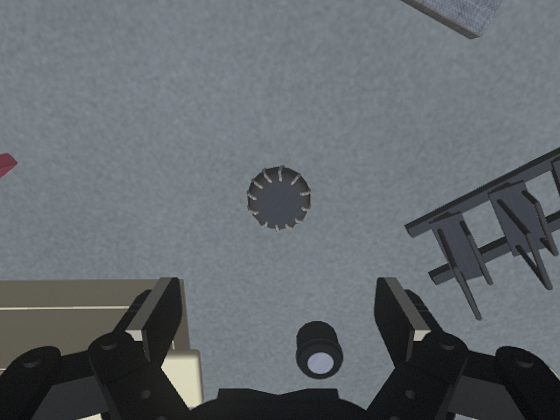

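The scourer is at (278,198) and sits centred between the fingers. The bung is at (320,350), clear of the fingers' path. Next I'll descend and grip.

Request:
{"method": "send_rows", "body": {
  "deltas": [
    {"dx": -2,"dy": 1.1,"dz": -35,"rx": 0,"ry": 0,"rz": 0},
    {"dx": -2,"dy": 1.1,"dz": -70,"rx": 0,"ry": 0,"rz": 0},
    {"dx": -2,"dy": 1.1,"dz": -105,"rx": 0,"ry": 0,"rz": 0},
    {"dx": -2,"dy": 1.1,"dz": -125,"rx": 0,"ry": 0,"rz": 0},
    {"dx": -2,"dy": 1.1,"dz": -125,"rx": 0,"ry": 0,"rz": 0}
  ]
}}

```text
clock: 25.03
tcp_pos: [0.4572, 0.0273, 0.032]
orientation: [-0.361, -3.117, 0.003]
contact_force: [-0.6, 0.3, 0.2]
grip_width: 0.0847
gripper_force: 0.0
```

Request:
{"method": "send_rows", "body": {
  "deltas": [
    {"dx": 0,"dy": 0,"dz": 0,"rx": 0,"ry": 0,"rz": 0},
    {"dx": 0,"dy": 0,"dz": -8,"rx": 0,"ry": 0,"rz": 0},
    {"dx": 0,"dy": 0,"dz": -16,"rx": 0,"ry": 0,"rz": 0},
    {"dx": 0,"dy": 0,"dz": -16,"rx": 0,"ry": 0,"rz": 0},
    {"dx": 0,"dy": 0,"dz": -16,"rx": 0,"ry": 0,"rz": 0}
  ]
}}

```text
clock: 25.45
tcp_pos: [0.4589, 0.0281, 0.0187]
orientation: [0.36, 3.12, 0.0]
contact_force: [0.2, -0.2, -0.4]
grip_width: 0.0851
gripper_force: 0.0
```

Request:
{"method": "send_rows", "body": {
  "deltas": [
    {"dx": 0,"dy": 0,"dz": 0,"rx": 0,"ry": 0,"rz": 0},
    {"dx": 0,"dy": 0,"dz": 0,"rx": 0,"ry": 0,"rz": 0},
    {"dx": 0,"dy": 0,"dz": 0,"rx": 0,"ry": 0,"rz": 0},
    {"dx": 0,"dy": 0,"dz": 0,"rx": 0,"ry": 0,"rz": 0},
    {"dx": 0,"dy": 0,"dz": 0,"rx": 0,"ry": 0,"rz": 0}
  ],
  "jaw": 45,
  "newtons": 35
}}

```text
clock: 25.87
tcp_pos: [0.4589, 0.0281, 0.0189]
orientation: [0.36, 3.12, 0.001]
contact_force: [-1.8, 0.0, 5.4]
grip_width: 0.055
gripper_force: 35.9
```

```bash
python3 -c "
from h import *
tool()"
```

```text
t 25.87 tcp [458.9  28.1  18.9] xang 166.86 z [ 0.001  0.    -1.   ] F [-1.8  0.   5.4] w 55.0 gf 35.9 q [-0.38  0.51  0.22  2.23 -0.26  0.43  1.39]
```

Request:
{"method": "send_rows", "body": {
  "deltas": [
    {"dx": 0,"dy": 0,"dz": 15,"rx": 0,"ry": 0,"rz": 0},
    {"dx": 0,"dy": 0,"dz": 50,"rx": 0,"ry": 0,"rz": 0},
    {"dx": 0,"dy": 0,"dz": 90,"rx": 0,"ry": 0,"rz": 0},
    {"dx": 0,"dy": 0,"dz": 130,"rx": 0,"ry": 0,"rz": 0},
    {"dx": 0,"dy": 0,"dz": 165,"rx": 0,"ry": 0,"rz": 0}
  ]
}}

```text
clock: 26.28
tcp_pos: [0.4584, 0.0278, 0.1857]
orientation: [0.36, 3.12, 0.0]
contact_force: [1.5, 0.4, -0.5]
grip_width: 0.0552
gripper_force: 37.5
```

Request:
{"method": "send_rows", "body": {
  "deltas": [
    {"dx": 16,"dy": -30,"dz": 0,"rx": 0,"ry": 0,"rz": 0},
    {"dx": 33,"dy": -65,"dz": 0,"rx": 0,"ry": 0,"rz": 0},
    {"dx": 51,"dy": -100,"dz": 0,"rx": 0,"ry": 0,"rz": 0},
    {"dx": 70,"dy": -136,"dz": 0,"rx": 0,"ry": 0,"rz": 0},
    {"dx": 88,"dy": -170,"dz": 0,"rx": 0,"ry": 0,"rz": 0}
  ]
}}

```text
clock: 26.7
tcp_pos: [0.5471, -0.1437, 0.1836]
orientation: [0.359, 3.12, 0.0]
contact_force: [1.1, 0.9, -0.5]
grip_width: 0.0549
gripper_force: 37.6
```

Request:
{"method": "send_rows", "body": {
  "deltas": [
    {"dx": 3,"dy": -7.6,"dz": 0,"rx": 0,"ry": 0,"rz": 0},
    {"dx": 3,"dy": -7.6,"dz": -15,"rx": 0,"ry": 0,"rz": 0},
    {"dx": 3,"dy": -7.6,"dz": -30,"rx": 0,"ry": 0,"rz": 0},
    {"dx": 3,"dy": -7.6,"dz": -34,"rx": 0,"ry": 0,"rz": 0},
    {"dx": 3,"dy": -7.6,"dz": -34,"rx": 0,"ry": 0,"rz": 0}
  ]
}}

```text
clock: 27.12
tcp_pos: [0.5484, -0.149, 0.1481]
orientation: [-0.359, -3.118, -0.0]
contact_force: [0.3, -0.3, -1.3]
grip_width: 0.0548
gripper_force: 37.6
```

Request:
{"method": "send_rows", "body": {
  "deltas": [
    {"dx": 0,"dy": 0,"dz": 0,"rx": 0,"ry": 0,"rz": 0},
    {"dx": 0,"dy": 0,"dz": 0,"rx": 0,"ry": 0,"rz": 0},
    {"dx": 0,"dy": 0,"dz": 0,"rx": 0,"ry": 0,"rz": 0}
  ]
}}

```text
clock: 27.37
tcp_pos: [0.5501, -0.1494, 0.1502]
orientation: [0.359, 3.12, 0.0]
contact_force: [-0.2, -0.5, -1.5]
grip_width: 0.055
gripper_force: 37.6
```

```bash
python3 -c "
from h import *
p,M,o=tool()
O=np.array([539.6,-193.3]);d=p[:2]-O;print('caddy xy',d@[-.2284,-.9736],d@[.9736,-.2284])
f=grab('wrist');P=cloud(f)*1000;Q=P[...,:2]-O;a=Q@[-.2284,-.9736];b=Q@[.9736,-.2284];z=P[...,2];ok=f['z_map']>0
m=ok&(z>110)&(z<128)&(abs(a)<140)&(abs(b)<60);print('floor',np.median(z[m&(abs(b)<25)]),'lid a',np.percentile(a[m],[1,99]),'b',np.percentile(b[m],[1,99]))
f=grab('scene')"
```

```text
t 27.37 tcp [ 550.1 -149.4  150.2] xang 166.87 z [ 0.002 -0.    -1.   ] F [-0.2 -0.5 -1.5] w 55.0 gf 37.6 q [-0.16  0.43  0.41  1.92 -0.23  0.83  1.71]
caddy xy -45.12348375660257 0.24733184731544372
floor 115.95632665055147 lid a [-102.09646156   97.42575209] b [-40.50621067  39.67260921]
```

Request:
{"method": "send_rows", "body": {
  "deltas": [
    {"dx": 0,"dy": 0,"dz": -5,"rx": 0,"ry": 0,"rz": 0},
    {"dx": 0,"dy": 0,"dz": -10,"rx": 0,"ry": 0,"rz": 0},
    {"dx": 0,"dy": 0,"dz": -14.5,"rx": 0,"ry": 0,"rz": 0},
    {"dx": 0,"dy": 0,"dz": -14.5,"rx": 0,"ry": 0,"rz": 0},
    {"dx": 0,"dy": 0,"dz": -14.5,"rx": 0,"ry": 0,"rz": 0}
  ]
}}

```text
clock: 27.88
tcp_pos: [0.5496, -0.1494, 0.1349]
orientation: [-0.36, -3.121, -0.001]
contact_force: [-0.8, 1.8, 5.9]
grip_width: 0.0547
gripper_force: 38.2
```

Request:
{"method": "send_rows", "body": {
  "deltas": [
    {"dx": 0,"dy": 0,"dz": 0,"rx": 0,"ry": 0,"rz": 0},
    {"dx": 0,"dy": 0,"dz": 0,"rx": 0,"ry": 0,"rz": 0},
    {"dx": 0,"dy": 0,"dz": 0,"rx": 0,"ry": 0,"rz": 0},
    {"dx": 0,"dy": 0,"dz": 0,"rx": 0,"ry": 0,"rz": 0},
    {"dx": 0,"dy": 0,"dz": 0,"rx": 0,"ry": 0,"rz": 0}
  ],
  "jaw": 68
}}

```text
clock: 28.3
tcp_pos: [0.5495, -0.1496, 0.1346]
orientation: [-0.36, -3.121, 0.0]
contact_force: [-0.0, 0.3, 0.5]
grip_width: 0.0683
gripper_force: 0.0
```

Request:
{"method": "send_rows", "body": {
  "deltas": [
    {"dx": 0,"dy": 0,"dz": 5,"rx": 0,"ry": 0,"rz": 0},
    {"dx": 0,"dy": 0,"dz": 20,"rx": 0,"ry": 0,"rz": 0},
    {"dx": 0,"dy": 0,"dz": 50,"rx": 0,"ry": 0,"rz": 0},
    {"dx": 0,"dy": 0,"dz": 75,"rx": 0,"ry": 0,"rz": 0},
    {"dx": 0,"dy": 0,"dz": 75,"rx": 0,"ry": 0,"rz": 0}
  ]
}}

```text
clock: 28.72
tcp_pos: [0.5524, -0.1507, 0.215]
orientation: [0.36, 3.113, -0.0]
contact_force: [0.5, 0.0, -0.3]
grip_width: 0.0678
gripper_force: 0.0
```

```bash
python3 - <<'E'
from h import *
tool()
O=np.array([539.6,-193.3])
f=grab('wrist');P=cloud(f)*1000;Q=P[...,:2]-O;a=Q@[-.2284,-.9736];b=Q@[.9736,-.2284];z=P[...,2];ok=f['z_map']>0
m=ok&(z>130)&(z<160)&(abs(a)<100)&(abs(b)<45);print('scourer on lid a,b',(a[m].min()+a[m].max())/2,(b[m].min()+b[m].max())/2,'z',np.percentile(z[m],[50,99]))
for n in('scene','side'):
    f=grab(n);P=cloud(f)*1000;zz=P[...,2]
    m=(f['z_map']>0)&(zz>20)&(zz<48)&(abs(P[...,0]-619)<90)&(abs(P[...,1]-29)<80)
    k,lab,st,cc=cv2.connectedComponentsWithStats(m.astype(np.uint8))
    for i in range(1,k):
        if st[i,4]>80: q=P[lab==i];(x,y),rad=cv2.minEnclosingCircle(q[:,:2].astype(np.float32));print(n,round(x,1),round(y,1),round(rad,1),q[:,2].max().round(1))
E
```

```text
t 28.72 tcp [ 552.4 -150.7  215. ] xang 166.82 z [ 0.008 -0.001 -1.   ] F [ 0.5  0.  -0.3] w 67.8 gf 0.0 q [-0.19  0.35  0.44  1.86 -0.18  0.96  1.67]
scourer on lid a,b -45.09100901945513 0.060387214857909655 z [149.38647407 151.69056945]
scene 621.3 29.5 22.4 40.7
side 609.4 29.1 20.2 40.3
```

Request:
{"method": "send_rows", "body": {
  "deltas": [
    {"dx": 13,"dy": 35,"dz": 0,"rx": 0,"ry": 0,"rz": 0},
    {"dx": 27,"dy": 71,"dz": 0,"rx": 0,"ry": 0,"rz": 0},
    {"dx": 41,"dy": 107,"dz": 0,"rx": 0,"ry": 0,"rz": 0},
    {"dx": 55,"dy": 143,"dz": 0,"rx": 0,"ry": 0,"rz": 0},
    {"dx": 69,"dy": 178,"dz": 0,"rx": 0,"ry": 0,"rz": 0}
  ],
  "jaw": 85
}}

```text
clock: 29.28
tcp_pos: [0.6181, 0.0305, 0.2084]
orientation: [-0.359, -3.119, 0.001]
contact_force: [1.1, -0.1, -0.6]
grip_width: 0.0853
gripper_force: 0.0
```

Request:
{"method": "send_rows", "body": {
  "deltas": [
    {"dx": 0,"dy": 0,"dz": -25,"rx": 0,"ry": 0,"rz": 0},
    {"dx": 0,"dy": 0,"dz": -50,"rx": 0,"ry": 0,"rz": 0},
    {"dx": 0,"dy": 0,"dz": -50,"rx": 0,"ry": 0,"rz": 0},
    {"dx": 0,"dy": 0,"dz": -50,"rx": 0,"ry": 0,"rz": 0}
  ]
}}

```text
clock: 29.62
tcp_pos: [0.6168, 0.028, 0.1578]
orientation: [-0.359, -3.116, 0.003]
contact_force: [-0.6, -1.1, 0.9]
grip_width: 0.0856
gripper_force: 0.0
```

```bash
python3 obj.py w11
```

```text
t 29.62 tcp [616.8  28.  157.8] xang 166.84 z [-0.005 -0.001 -1.   ] F [-0.6 -1.1  0.9] w 85.6 gf 0.0 q [-0.42  0.49  0.37  1.79 -0.22  0.9   1.39]
[ 253  181   56   55 2373] circle 620.0 29.5 22.6 top [619.1  29.4  36. ] 38.8
```

View pics/w11.png

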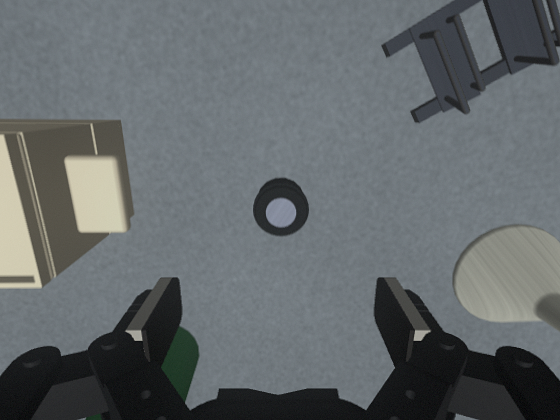

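The bung is at (280,208), which is (619.5, 29.4) mm, centred in the jaw. The lid tab at (98,195) and the funnel at (510,272) are both clear.

Request:
{"method": "send_rows", "body": {
  "deltas": [
    {"dx": 0.5,"dy": 0.8,"dz": -35,"rx": 0,"ry": 0,"rz": 0},
    {"dx": 0.5,"dy": 0.8,"dz": -70,"rx": 0,"ry": 0,"rz": 0},
    {"dx": 0.5,"dy": 0.8,"dz": -105,"rx": 0,"ry": 0,"rz": 0},
    {"dx": 0.5,"dy": 0.8,"dz": -125,"rx": 0,"ry": 0,"rz": 0},
    {"dx": 0.5,"dy": 0.8,"dz": -125,"rx": 0,"ry": 0,"rz": 0}
  ]
}}

```text
clock: 30.08
tcp_pos: [0.6168, 0.0285, 0.0319]
orientation: [-0.36, -3.115, 0.002]
contact_force: [-0.1, -0.1, -0.0]
grip_width: 0.0851
gripper_force: 0.0
```

Request:
{"method": "send_rows", "body": {
  "deltas": [
    {"dx": 0,"dy": 0,"dz": 0,"rx": 0,"ry": 0,"rz": 0},
    {"dx": 0,"dy": 0,"dz": -8,"rx": 0,"ry": 0,"rz": 0},
    {"dx": 0,"dy": 0,"dz": -15,"rx": 0,"ry": 0,"rz": 0},
    {"dx": 0,"dy": 0,"dz": -15,"rx": 0,"ry": 0,"rz": 0},
    {"dx": 0,"dy": 0,"dz": -15,"rx": 0,"ry": 0,"rz": 0}
  ]
}}

```text
clock: 30.5
tcp_pos: [0.6194, 0.0293, 0.0204]
orientation: [0.359, 3.12, 0.001]
contact_force: [0.4, 0.3, 0.4]
grip_width: 0.0849
gripper_force: 0.0
```

Request:
{"method": "send_rows", "body": {
  "deltas": [
    {"dx": 0,"dy": 0,"dz": 0,"rx": 0,"ry": 0,"rz": 0},
    {"dx": 0,"dy": 0,"dz": 0,"rx": 0,"ry": 0,"rz": 0},
    {"dx": 0,"dy": 0,"dz": 0,"rx": 0,"ry": 0,"rz": 0},
    {"dx": 0,"dy": 0,"dz": 0,"rx": 0,"ry": 0,"rz": 0},
    {"dx": 0,"dy": 0,"dz": 0,"rx": 0,"ry": 0,"rz": 0}
  ],
  "jaw": 32,
  "newtons": 35
}}

```text
clock: 30.92
tcp_pos: [0.6194, 0.0293, 0.0203]
orientation: [0.36, 3.12, 0.0]
contact_force: [-1.7, -0.4, 3.9]
grip_width: 0.0408
gripper_force: 35.2
```

```bash
python3 -c "
from h import *
tool()"
```

```text
t 30.92 tcp [619.4  29.3  20.3] xang 166.86 z [ 0.001  0.    -1.   ] F [-1.7 -0.4  3.9] w 40.8 gf 35.2 q [-0.36  0.68  0.29  1.85 -0.3   0.65  1.45]
```

Request:
{"method": "send_rows", "body": {
  "deltas": [
    {"dx": 0,"dy": 0,"dz": 25,"rx": 0,"ry": 0,"rz": 0},
    {"dx": 0,"dy": 0,"dz": 65,"rx": 0,"ry": 0,"rz": 0},
    {"dx": 0,"dy": 0,"dz": 105,"rx": 0,"ry": 0,"rz": 0},
    {"dx": 0,"dy": 0,"dz": 145,"rx": 0,"ry": 0,"rz": 0},
    {"dx": 0,"dy": 0,"dz": 185,"rx": 0,"ry": 0,"rz": 0}
  ]
}}

```text
clock: 31.33
tcp_pos: [0.6186, 0.0291, 0.2065]
orientation: [-0.36, -3.12, 0.0]
contact_force: [2.3, 1.4, -1.0]
grip_width: 0.0408
gripper_force: 35.7
```

Request:
{"method": "send_rows", "body": {
  "deltas": [
    {"dx": -10,"dy": -30,"dz": 10,"rx": 0,"ry": 0,"rz": 0},
    {"dx": -21,"dy": -62,"dz": 10,"rx": 0,"ry": 0,"rz": 0},
    {"dx": -32,"dy": -95,"dz": 10,"rx": 0,"ry": 0,"rz": 0},
    {"dx": -43,"dy": -128,"dz": 10,"rx": 0,"ry": 0,"rz": 0},
    {"dx": -54,"dy": -160,"dz": 10,"rx": 0,"ry": 0,"rz": 0}
  ]
}}

```text
clock: 31.75
tcp_pos: [0.5642, -0.1322, 0.215]
orientation: [0.359, 3.121, 0.0]
contact_force: [-0.3, 0.1, -0.6]
grip_width: 0.0411
gripper_force: 35.7
```

Request:
{"method": "send_rows", "body": {
  "deltas": [
    {"dx": -11,"dy": -33,"dz": 0,"rx": 0,"ry": 0,"rz": 0},
    {"dx": -22,"dy": -66,"dz": 0,"rx": 0,"ry": 0,"rz": 0},
    {"dx": -31,"dy": -92,"dz": 0,"rx": 0,"ry": 0,"rz": 0},
    {"dx": -36,"dy": -106,"dz": 0,"rx": 0,"ry": 0,"rz": 0},
    {"dx": -36,"dy": -106,"dz": 0,"rx": 0,"ry": 0,"rz": 0}
  ]
}}

```text
clock: 32.17
tcp_pos: [0.5267, -0.2415, 0.2151]
orientation: [-0.371, -3.119, 0.003]
contact_force: [-0.0, 0.4, -1.3]
grip_width: 0.0409
gripper_force: 35.7
```

Request:
{"method": "send_rows", "body": {
  "deltas": [
    {"dx": 0,"dy": 0,"dz": -20,"rx": 0,"ry": 0,"rz": 0},
    {"dx": 0,"dy": 0,"dz": -45,"rx": 0,"ry": 0,"rz": 0},
    {"dx": 0,"dy": 0,"dz": -63,"rx": 0,"ry": 0,"rz": 0},
    {"dx": 0,"dy": 0,"dz": -63,"rx": 0,"ry": 0,"rz": 0},
    {"dx": 0,"dy": 0,"dz": -63,"rx": 0,"ry": 0,"rz": 0}
  ]
}}

```text
clock: 32.58
tcp_pos: [0.5289, -0.2356, 0.1512]
orientation: [-0.358, -3.119, -0.001]
contact_force: [0.3, 0.8, -0.6]
grip_width: 0.0407
gripper_force: 35.7
```

Request:
{"method": "send_rows", "body": {
  "deltas": [
    {"dx": 0,"dy": 0,"dz": 0,"rx": 0,"ry": 0,"rz": 0},
    {"dx": 0,"dy": 0,"dz": 0,"rx": 0,"ry": 0,"rz": 0},
    {"dx": 0,"dy": 0,"dz": 0,"rx": 0,"ry": 0,"rz": 0}
  ]
}}

```text
clock: 32.83
tcp_pos: [0.53, -0.2369, 0.1531]
orientation: [0.359, 3.119, -0.0]
contact_force: [0.1, 0.7, -0.6]
grip_width: 0.0412
gripper_force: 35.7
```

```bash
python3 -c "
from h import *
p,M,o=tool()
d=p[:2]-[539.6,-193.3];print('caddy xy',d@[-.2284,-.9736],d@[.9736,-.2284])"
```

```text
t 32.83 tcp [ 530.  -236.9  153.1] xang 166.87 z [ 0.002 -0.001 -1.   ] F [ 0.1  0.7 -0.6] w 41.2 gf 35.7 q [-0.03  0.45  0.44  1.89 -0.25  0.85  1.88]
caddy xy 44.63971636007785 0.6033052919157291
```

Request:
{"method": "send_rows", "body": {
  "deltas": [
    {"dx": 0,"dy": 0,"dz": -5,"rx": 0,"ry": 0,"rz": 0},
    {"dx": 0,"dy": 0,"dz": -11,"rx": 0,"ry": 0,"rz": 0},
    {"dx": 0,"dy": 0,"dz": -16,"rx": 0,"ry": 0,"rz": 0},
    {"dx": 0,"dy": 0,"dz": -16,"rx": 0,"ry": 0,"rz": 0},
    {"dx": 0,"dy": 0,"dz": -16,"rx": 0,"ry": 0,"rz": 0}
  ]
}}

```text
clock: 33.25
tcp_pos: [0.5294, -0.2368, 0.1358]
orientation: [0.36, 3.12, 0.0]
contact_force: [-0.3, 1.2, 3.1]
grip_width: 0.041
gripper_force: 36.3
```

Request:
{"method": "send_rows", "body": {
  "deltas": [
    {"dx": 0,"dy": 0,"dz": 0,"rx": 0,"ry": 0,"rz": 0},
    {"dx": 0,"dy": 0,"dz": 0,"rx": 0,"ry": 0,"rz": 0},
    {"dx": 0,"dy": 0,"dz": 0,"rx": 0,"ry": 0,"rz": 0},
    {"dx": 0,"dy": 0,"dz": 0,"rx": 0,"ry": 0,"rz": 0},
    {"dx": 0,"dy": 0,"dz": 0,"rx": 0,"ry": 0,"rz": 0}
  ],
  "jaw": 55
}}

```text
clock: 33.67
tcp_pos: [0.529, -0.2367, 0.1356]
orientation: [-0.36, -3.121, -0.0]
contact_force: [0.1, -0.1, 0.9]
grip_width: 0.0548
gripper_force: 0.0
```

Request:
{"method": "send_rows", "body": {
  "deltas": [
    {"dx": 0,"dy": 0,"dz": 5,"rx": 0,"ry": 0,"rz": 0},
    {"dx": 0,"dy": 0,"dz": 20,"rx": 0,"ry": 0,"rz": 0},
    {"dx": 0,"dy": 0,"dz": 50,"rx": 0,"ry": 0,"rz": 0},
    {"dx": 0,"dy": 0,"dz": 85,"rx": 0,"ry": 0,"rz": 0},
    {"dx": 0,"dy": 0,"dz": 110,"rx": 0,"ry": 0,"rz": 0}
  ]
}}

```text
clock: 34.08
tcp_pos: [0.5294, -0.2373, 0.2487]
orientation: [0.36, 3.119, -0.001]
contact_force: [1.4, -1.1, -0.2]
grip_width: 0.0551
gripper_force: 0.0
```

Request:
{"method": "send_rows", "body": {
  "deltas": [
    {"dx": -20,"dy": 30,"dz": 0,"rx": 0,"ry": 0,"rz": 0},
    {"dx": -40,"dy": 60,"dz": 0,"rx": 0,"ry": 0,"rz": 0},
    {"dx": -60,"dy": 90,"dz": 0,"rx": 0,"ry": 0,"rz": 0},
    {"dx": -60,"dy": 120,"dz": 0,"rx": 0,"ry": 0,"rz": 0},
    {"dx": -60,"dy": 150,"dz": 0,"rx": 0,"ry": 0,"rz": 0}
  ]
}}

```text
clock: 34.5
tcp_pos: [0.4678, -0.0858, 0.2464]
orientation: [0.361, 3.12, 0.001]
contact_force: [0.1, 1.0, -0.0]
grip_width: 0.0555
gripper_force: 0.0
```

```bash
python3 - <<'E'
from h import *
tool()
f=grab('scene');cv2.imwrite('pics/end.png',f['frame'])
P=cloud(f)*1000;Q=P[...,:2]-[539.6,-193.3];a=Q@[-.2284,-.9736];b=Q@[.9736,-.2284];z=P[...,2]
for lo,hi in((-90,0),(0,90)):
    m=(z>132)&(z<165)&(a>lo)&(a<hi)&(abs(b)<45); print((a[m].min()+a[m].max())/2,(b[m].min()+b[m].max())/2,z[m].max(),m.sum())
m=(z>110)&(z<121)&(abs(b)<30);print([np.median(z[m&(abs(a-x)<6)]).round(1) for x in(-90,0,85)])
for n,c in(('bottle',(745,-130)),('funnel',(745,217))):
    m=(z>12)&(z<240)&(np.hypot(P[...,0]-c[0],P[...,1]-c[1])<80);q=P[m];print(n,q.min(0).round(),q.max(0).round())
E
```

```text
t 34.5 tcp [467.8 -85.8 246.4] xang 166.78 z [ 0.001  0.001 -1.   ] F [ 0.1  1.  -0. ] w 55.5 gf 0.0 q [-0.33  0.14  0.42  2.03 -0.07  0.98  1.47]
-45.433051999928516 1.936021311186586 155.32212788925472 495
42.080429517834716 2.6546700497271676 156.27223001467317 350
[np.float64(117.5), np.float64(117.9), np.float64(117.1)]
bottle [ 720. -151.   12.] [785. -85. 224.]
funnel [695. 172.  12.] [787. 267. 108.]
```

View pics/end.png

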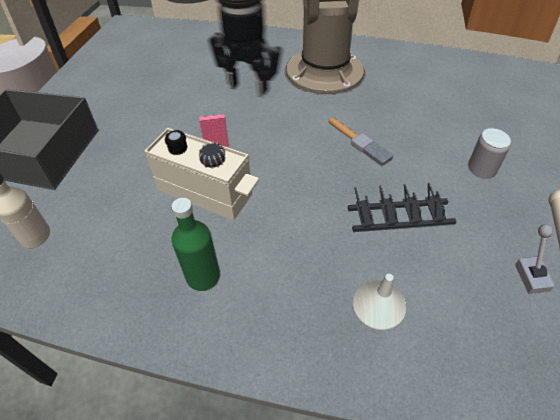

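The scene view shows the lid shut, with the bung at (176,142) and the scourer at (212,155) upright in the dish. The drainer is empty, and the bottle and funnel haven't moved.

```bash
python3 -c "
from bench import r
print(r.hand_in())"
```

```text
the job is handed in; nothing more can be done
None
```

Job handed in (the verdict was not shown): all three drainer plates are seated in slots 3, 5 and 6 beside the stored plate in slot 1, the lid is shut, and the scourer and bung are upright in its dish, with the bottle and funnel undisturbed.

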